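Load the feed rack and lock its gate

TASK

Load the sloped roller rack from its high, open end: set the red tin down on the rollers and let it roll under the clear guard to the yellow stop, then let the blue tin roll down behind it until it touches the red one. Then swing the steel hasp shut across the loading end over its staple, and push the yellow-headed pin fully down through the staple loop to lock it. Keep the tins upright, set them down rather than dropping them, and leave the green tin, the wrench, the gear and the spray can where they stand.

Things in the scene. Friction and masses are not known exactly. Their poses are not given: they have to be found in the camera images.
- rack: Blue and grey gravity-feed rack fixed to the bench, 110 x 330 mm. Origin: bench level, middle of the lane. 15 free steel rollers (16 mm thick, 20 mm apart, 74 mm wide); lane along rack y at x = 0, sloping down 7 degrees to +y. Roller tops 55 mm high at the origin, 12.3 mm higher per 100 mm to -y. Side guides 76 mm apart inside, 12 mm above the rollers. Posts 122 mm high at x +-52, y -168 mm.
- load_point (a point): Roller-top level on the lane's centre line, 75 mm uphill (-y) of the rack origin, in the open loading part (y -155 to 48 mm): a good place for the middle of a tin's underside. Axes are the rack's, not tilted. A tin let go here rolls down by itself in 1 to 2 s.
- stop (a point): Middle of the inner face of the yellow end stop at roller-top level, 150 mm down the lane from the rack origin. A clear guard roofs the lane's low end from y = 48 to 156 mm, 71 mm above the rollers: tins must roll in under it. At the stop the red tin's centre is at rack y = 115, 69 mm high; the blue one behind it at y = 39, 78 mm high.
- red_tin_center (a point): Centre of the red rectangular tin with an aluminium lid, 56 (x) x 76 (y) x 56 mm high, about 0.35 kg (0.25 to 0.5), standing on the bench. Grasp it across its 56 mm; it goes on the lane with its 76 mm side along the lane, either way round.
- blue_tin_center (a point): Centre of the blue tin, same size and kind as the red one.
- green_tin_center (a point): Centre of the green tin, same size and kind; not wanted, leave it.
- hasp (a joint): Angle of the hasp in rad: 0 = closed across the loading end, grows to 1.7 as it swings outward (away from the rollers); stiff, it stays where it is left; moving it takes about 1 N at the knob.
- hasp_hinge (a point): On the hasp's vertical hinge axis, rack x = -52, y = -180 mm, 104 mm high. The hasp is a flat steel strap 126 mm long from here, 4 mm thick, edges 92 and 116 mm above the bench, with a slot near its free end. At angle a it points along (cos a, -sin a) in the rack's x, y. Closed, its slot passes over the staple.
- hasp_knob (a point): Middle of the gripping part of the orange upright round knob on the hasp, 16 mm diameter, standing from the strap's top edge (116 mm above the bench) up to 150 mm; this point is 133 mm above the bench, 55 mm from the hinge axis along the strap.
- staple (a point): Middle of the staple loop's opening, on its top face, 109 mm above the bench, rack x = 52, y = -198 mm. A flat steel U lying level, pointing outward (-y of the rack) from the post away from the hinge; outside the closed strap the opening is 14 mm (rack x) by 30 mm (y), bars 5 mm wide, 6 mm high. The pin goes down through it, its collar resting on the bars.
- pin_head (a point): Centre of the yellow round head (20 mm diameter, 32 mm tall) of the upright locking pin, 80 g. Underside of its collar (24 mm diameter) is 28 mm below this point; below it a 9 mm shank 55 mm long with a tapered tip. In its block the collar rests on the block's top (this point 90 mm above the bench); locked, this point is 137 mm above the bench.
- pin_block: Wooden block 54 x 54 x 62 mm, fixed, with a 13 mm hole 58 mm deep in the middle of its top, in which the pin stands. Origin: centre of its underside.
- wrench: Steel wrench lying on the bench; leave it.
- spray_can: Spray can, 52 mm diameter, 150 mm tall, standing; leave it.
- gear: Brass gear, 88 mm diameter, lying flat; leave it.

How it is judged:
On the way, in this order (a step that is already met when the one before it is completed fails the run):
1. the red tin has rolled to the stop (within 8 mm) (x of red_tin_center in the frame of rack between -0.02 and 0.02 m and y of red_tin_center in the frame of rack between 0.1066 and 0.122 m and z of red_tin_center in the frame of rack between 0.0611 and 0.0771 m), for 0.2 s.
2. the blue tin has rolled down against the red one (within 12 mm of its place), red still at the stop (all of step 1 and x of blue_tin_center in the frame of rack between -0.02 and 0.02 m and y of blue_tin_center in the frame of rack between 0.0271 and 0.046 m and z of blue_tin_center in the frame of rack between 0.0704 and 0.0864 m), for 0.2 s.
3. the hasp is swung shut over the staple, both tins in place (all of step 2 and value of joint hasp below 0.1 rad), for 0.1 s.
4. the pin is down through the staple loop with the hasp shut (all of step 3 and horizontal distance between pin_head and staple below 0.018 m and z of pin_head in the frame of rack between 0.13 and 0.142 m and angle between pin_head's own z axis and vertical below 0.25 rad), for 0.2 s.
At the end, for the whole second after the job is handed in: Red tin on the rollers within 8 mm of the stop, blue tin within 12 mm of its place against it, hasp closed within 0.10 rad, pin down in the staple loop (head within 18 mm of the loop's middle on plan, collar within 5 mm of seated, within 0.25 rad of upright), all at rest (all of step 4 and linear speed of each of red_tin, blue_tin, pin below 0.02 m/s); the robot touches nothing.
It fails at once if the red or blue tin is tipped over (more than 0.7 rad) (angle between any of red_tin_center, blue_tin_center's own z axis and vertical above 0.7 rad).
It fails at once if the red or blue tin is dropped or thrown (out of the fingers and faster than 0.8 m/s, a fall of about 30 mm) ((linear speed of red_tin above 0.8 m/s and contact force between red_tin and the fingers below 0.05 N) or (linear speed of blue_tin above 0.8 m/s and contact force between blue_tin and the fingers below 0.05 N)).
It fails at once if the green tin is moved more than 30 mm, or the wrench, the spray can or the gear more than 40 mm (distance of green_tin_center from where it was at the start of the episode above 0.03 m or distance of any of wrench, spray_can, gear from where it was at the start of the episode above 0.04 m).
It also fails if it takes over 72 s, if anything falls off the work surface, if the arm or the gripper's body presses on something with over 40 N, if the wrist force passes 120 N, or if a joint passes its speed limit or range.

ROBOT

A 6-joint arm with a two-finger parallel gripper is mounted at the origin on the work surface. World frame = base frame: x ahead of the robot, y to its left, z up, the work surface at z = 0. Lengths are in m, angles in rad, forces in N, time in s.
With the tool pointing down it reaches from about 0.375 to 0.9 m from the base axis. Payload 3.1 kg.
Tool frame: the origin (TCP) lies at the very end of the fingers, on their centre line; the grasp point (between the pads) lies 19 mm behind it (tcp_to_grasp is the distance from the TCP to the grasp point, in m); z points along the fingers, y is the direction in which the jaws open and shut (so a half turn about z gives the same grasp; the last joint's range is limited). The gripper opens to 85 mm and grips with 20 to 120 N. Pads are 22 mm wide; open, the fingers measure 114 mm over their backs; the gripper's body (76 mm by 85 mm) begins 54 mm behind the grasp point. The pads swing forward as they close: fully open they stand 13 mm farther back than shut.
Start: joints at [-1.282, 0.527, 1.433, -0, 1.181, -0.178], TCP at [0.281, -0.558, 0.231] pointing down, gripper open.
Joint ranges: [-3.08, 3.08], [-0.75, 2.2], [0.22, 2.44], [-1.43, 4.57], [0, 2.65], [-2.85, 2.85]. Speed limits (rad/s): [2.79, 2.79, 3.14, 3.14, 3.14, 3.14].

INTERFACE

Orientations are given as a unit quaternion [x, y, z, w].
In Python, from station import sense, snapshot, camera_info, sign_off, tcp_to_grasp gives the robot as it stands.
- The arm moves only by the shell command python3 -m inch 'ROWS' [FORCE]. ROWS is JSON, a list of rows, each a list of 3 entries, a list of its own where there are three numbers: the closure, from -1 (fully open) to 1 (shut), so that 0 is half open, then the shift along the tool's x, y, z normalised to -1 to 1, where 1 is 10 cm, then the turn, a rotation vector about the tool's x, y, z normalised to -1 to 1, where 1 is 360 degrees. In form: [[jaw, [dx, dy, dz], [ax, ay, az]], ...]. A call has 1 to 20 rows; each row is the pose to reach, as a shift and turn from the pose commanded when the call began, along the tool's axes at that moment, turning the shorter way round; what a row does not reach only later rows make up. A row lasts 1/10 s, in which the tool goes at most 50 mm and 8.59 degrees, less where a joint would pass 70% of its speed; a pose out of reach is approached as far as the arm can. A call with a number of a shift or a turn outside -1 to 1 is refused whole. A call with a gripper value outside its range is refused whole. The fingers move at their own pace and stop on an object; FORCE is the grip in N (left out, the last holds). Time passes only in rows, so rows that repeat a pose let the fingers close. It gives the time, the measured TCP pose, the force and the opening at its end, in the units of the state.
- sense(): the state, without advancing time (a new reading comes with each control period).
- snapshot(name): name is "scene" or "top" or "wrist"; returns (picture, depth): 384x512x3 uint8, blue, green, red; 384x512 float32, m along the optical axis (not along the pixel's ray), 0 where there is no reading.
- camera_info(name): a dict with "K" (3x3 intrinsics, pixels), "origin" and "orientation" of the camera in the world. Camera axes: x right, y down, z forward; pixel columns grow to the right and rows downward; lengths in m; the calibration is good to about 2 mm. A picture is of the moment at which its call begins: read the wrist's pose just before it. camera_info takes no time and is no camera call; for the wrist camera it gives the pose at the moment of the call.
- sign_off(): hands the job in, once; it reports no verdict.
The state is a dict: "t": time; "q": joint angles; "qd": joint speeds; "tau": joint torques, N m; "tcp_pos": TCP position; "tool_rot": TCP orientation; "force": force on the tool from outside, world axes, zero at the start; "ft_torque": the same for the moment, N m; "finger_gap": opening from 0.0 (shut) to 1.0 (fully open).
Only numpy, scipy, OpenCV 4.12 (cv2) and the standard library are available. Lean on these libraries where they do the work, as an engineer would, in place of code of your own. Each camera call takes 0.05 s, during which the arm holds its last target.

## Working session

There is one attempt and no reset: what is moved stays moved. The work goes in short steps, Python scripts to look and compute and a shell command to move; the robot and the scene stay as the last step left them, time stands still between calls to the robot, and variables do not carry over. Pictures are saved under pics/ and viewed, and the job is handed in when it is done.

```bash
ls -la; mkdir -p pics; python3 - <<'E'
from station import *
import cv2
print(sense(), tcp_to_grasp)
for n in ("scene","top","wrist"):
    i=camera_info(n); print(n,i)
    p,d=snapshot(n); cv2.imwrite(f"pics/{n}0.png",p)
    import numpy as np; np.save(f"pics/{n}0_d.npy",d)
E
```

```text
total 12
drwxr-xr-x  3 agent agent 4096 Dec  7 14:54 .
drwxr-xr-x 23 root  root  4096 Dec  7 14:54 ..
drwxr-xr-x  2 agent agent 4096 Dec  7 14:54 pics
{'t': 0.0, 'q': array([-1.28249280e+00,  5.28455658e-01,  1.43388587e+00, -4.14962844e-05,
        1.18136148e+00, -1.78522003e-01]), 'qd': array([-1.36948431e-03, -2.60744300e-05,  1.47492985e-03, -8.40095397e-04,
       -1.31240859e-04, -3.01592593e-04]), 'tau': array([-1.32914161e-04, -4.42346728e+01, -1.78026617e+01, -2.24423684e-04,
        8.39480083e-03,  7.93150036e-06]), 'tcp_pos': array([ 0.28108575, -0.55744447,  0.23034528]), 'tool_rot': array([ 9.72880324e-01,  2.31306641e-01, -7.70476245e-05, -1.05253249e-03]), 'force': array([-0.17674501, -0.66302956, -0.16021988]), 'ft_torque': array([ 0.03580583, -0.00453971, -0.00964918]), 'finger_gap': 0.9966810080480139} 0.0187
scene {'K': array([[460.57705869,   0.        , 250.7889626 ],
       [  0.        , 460.57705869, 195.17965527],
       [  0.        ,   0.        ,   1.        ]]), 'origin': array([1.61931832, 0.18027007, 0.92198953]), 'orientation': array([ 0.57895167,  0.68268819, -0.34124145, -0.28689034])}
top {'K': array([[440.66510282,   0.        , 258.6295382 ],
       [  0.        , 440.66510282, 191.41449894],
       [  0.        ,   0.        ,   1.        ]]), 'origin': array([ 0.42279857, -0.03422595,  1.36035278]), 'orientation': array([ 0.71531593, -0.69735492,  0.0254509 , -0.0370336 ])}
wrist {'K': array([[273.25429686,   0.        , 258.42132415],
       [  0.        , 273.25429686, 190.63585323],
       [  0.        ,   0.        ,   1.        ]]), 'origin': array([ 0.34670861, -0.52488834,  0.37362837]), 'orientation': array([ 0.8427317 , -0.51879623, -0.0760693 ,  0.12193119])}
```

View pics/top0.png

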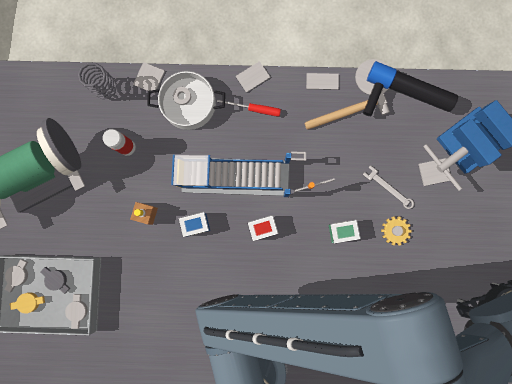

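View pics/scene0.png

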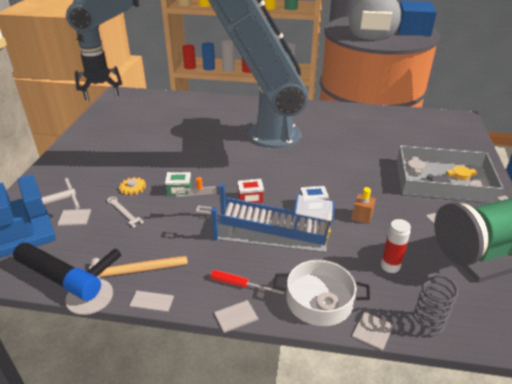

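View pics/wrist0.png

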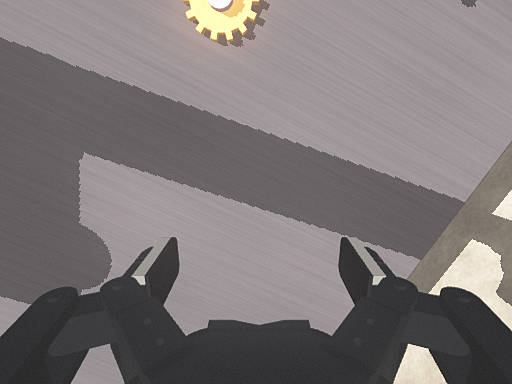

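```bash
cat > h.py <<'E'
import numpy as np, cv2
from station import *
from scipy.spatial.transform import Rotation as R
def cam(n): 
    i=camera_info(n); return i["K"],np.array(i["origin"]),R.from_quat(i["orientation"]).as_matrix()
def ray(c,uv,z):
    K,o,M=c; d=M@np.linalg.solve(K,[uv[0],uv[1],1.]); return o+d*(z-o[2])/d[2]
def cloud(c,D):
    K,o,M=c; v,u=np.mgrid[:D.shape[0],:D.shape[1]]
    P=np.stack([(u-K[0,2])/K[0,0]*D,(v-K[1,2])/K[1,1]*D,D],-1)
    return P@M.T+o
def proj(c,p):
    K,o,M=c; q=K@(M.T@(np.array(p)-o)); return q[:2]/q[2]
E
python3 - <<'E'
from h import *
p=cv2.imread("pics/top0.png"); D=np.load("pics/top0_d.npy"); c=cam("top")
P=cloud(c,D)
for uv in [(0,0),(511,0),(0,383)]: print(uv,ray(c,uv,0).round(3))
hsv=cv2.cvtColor(p,cv2.COLOR_BGR2HSV)
def m(h0,h1,s,v,roi):
    k=cv2.inRange(hsv,(h0,s,v),(h1,255,255)); z=np.zeros_like(k); x0,y0,x1,y1=roi; z[y0:y1,x0:x1]=k[y0:y1,x0:x1]; return z
for n,a in {"red":(0,8,120,80,(240,205,290,245)),"blue":(100,130,120,60,(175,205,212,245)),"green":(50,90,80,40,(328,215,365,250)),"yel":(22,35,120,120,(125,200,160,225)),"knob":(3,18,150,120,(300,175,330,195))}.items():
    k=m(*a); ys,xs=np.nonzero(k); print(n,len(xs),xs.mean(),ys.mean(),P[ys,xs].mean(0).round(4))
# tins: points with z 0.045-0.065 in roi
for n,roi in {"red":(240,205,290,245),"blue":(172,205,215,245),"green":(325,215,365,250)}.items():
    x0,y0,x1,y1=roi; k=(P[...,2]>0.04)&(P[...,2]<0.075); z=np.zeros(k.shape,np.uint8); z[y0:y1,x0:x1]=k[y0:y1,x0:x1]
    cn=max(cv2.findContours(z,0,cv2.CHAIN_APPROX_NONE)[0],key=cv2.contourArea)
    W=np.array([ray(c,q,0.056)[:2] for q in cn[:,0]]).astype(np.float32)
    r=cv2.minAreaRect(W); print(n,r, np.median(P[z>0][:,2]))
cv2.imwrite("pics/t0z.png",cv2.resize(p[140:250,120:420],None,fx=2.66,fy=2.66,interpolation=cv2.INTER_CUBIC))
E
```

```text
(0, 0) [1.147 0.847 0.   ]
(511, 0) [ 1.177 -0.8    0.   ]
(0, 383) [-0.055  0.753  0.   ]
red 177 262.35593220338984 227.72316384180792 [ 0.4307 -0.0249  0.0797]
blue 182 194.12637362637363 223.67032967032966 [0.4376 0.1772 0.0543]
green 195 343.3128205128205 231.36923076923077 [ 0.4264 -0.2636  0.0535]
yel 53 138.0188679245283 212.18867924528303 [0.465  0.3252 0.1262]
knob 32 310.78125 185.03125 [ 0.5514 -0.1566  0.1467]
red ((0.43073347210884094, -0.024632908403873444), (0.05625852942466736, 0.07612603157758713), 17.811912536621094) 0.057181744543018054
blue ((0.43608343601226807, 0.17948924005031586), (0.05603240057826042, 0.07808692008256912), 15.504674911499023) 0.05709040150958744
green ((0.42652228474617004, -0.2669188380241394), (0.05627089738845825, 0.07826609909534454), 11.328607559204102) 0.057009521513674444
```

View pics/t0z.png

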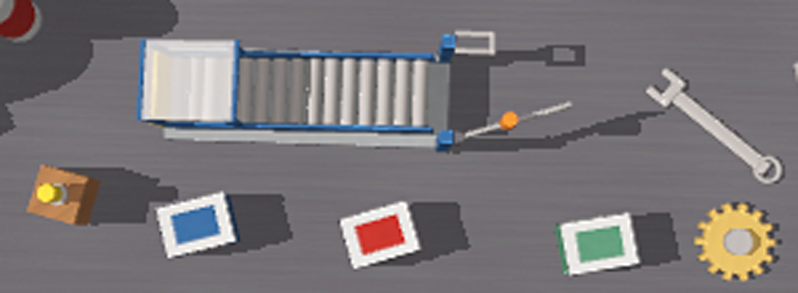

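```bash
python3 - <<'E'
from h import *
p=cv2.imread("pics/top0.png"); D=np.load("pics/top0_d.npy"); c=cam("top"); P=cloud(c,D)
hsv=cv2.cvtColor(p,cv2.COLOR_BGR2HSV)
Z=(P[...,2]*1000).round().astype(int)
print("post far"); print(Z[148:168,284:312:1])
print("post near"); print(Z[184:200,282:300])
bl=cv2.inRange(hsv,(95,120,60),(125,255,255)); 
z=np.zeros_like(bl); z[148:200,165:300]=bl[148:200,165:300]
ys,xs=np.nonzero(z)
for n,y0,y1 in(("far",150,170),("near",180,200)):
    k=(xs>283)&(ys>=y0)&(ys<y1)&(Z[ys,xs]>110); print(n,k.sum(),P[ys[k],xs[k]].mean(0).round(4), xs[k].min(),xs[k].max(),ys[k].min(),ys[k].max())
big=cv2.resize(p[145:205,165:345],None,fx=4.4,fy=4.4,interpolation=cv2.INTER_NEAREST); cv2.imwrite("pics/t0y.png",big)
E
```

```text
post far
[[ -1   3  -4  -1   1  -2   2   1  -2   0   3   1   7   2  -4  -3   1  -2
    6  -4  -4   1   3  -4  -2   3  -5  -3]
 [  1  -3  -4   3   6   3   5  -2  -3  -4   1   2  -1   2  -2  -5   6   1
    2  -2  -3  -3   3  -3  -1  -5  -1   2]
 [ -3  -3  -5  -1   0   5   3   8  -3   4  -4  -1  -2   6  -3  -1  -3  -3
    5  -2   0  -3   0   3   6   0  -1   1]
 [ -2   4   1   1   2   6  -2  -3   4   2  -4   5   4   0   1  -3  -2   8
    0  -2   2   0  -5   0   5   0   0   6]
 [ -1   1   0   5   0  -2  -1 106 106 109 113 109 111 108 108 113 113 110
  113 107 107 107   1  -2   7   1   0   6]
 [ -2  -1 112 115 112 117 110 107 112 109 109 107 107 112 111 110 112 111
  112 110 111 111   2   5   4  -2   8   0]
 [  0   2 116 114 111 116 114   2  -2   2  -2   1  -1  -1   2  -4  -3  -4
    1  -1 108 108  -4   1   4   1   0   1]
 [  6   0 114 114 117 114 113  -2   2   0   0  -3  -3  -3  -1   1  -1   5
   -2   5 104 112   5  -1  -4  -1  -6  -1]
 [  3  60 116 114 114 114 112  -2  -4   3   1  -1   4   0   1   0  -3  -3
   -3   0 109 112   1   1   0   3   3   5]
 [ -3  64 114 113 115 117 112   1   3 
[... 2179 characters left out ...]
 1    1
    -1    3 1360    2]
 [   4    3   72  101  102  103  103  104    1  100    1    1    5   -5
    -2    1   -1    4]
 [   2    6   61   67   63   74   66    3    6    3    3    0    6    0
    -2    0   -3    1]
 [   0    2   26   28   32   34    1   -1    3   -4    4   -1    0    2
     2   -3    0    2]
 [  -1    1   -1    1    1   -1    2   -1   -3   -2    4    3    6   -3
     4   -5   -5    0]
 [  -2    4    2    1    0    4   -4    0   -6    0   -2    0    1    5
     2    2    2    2]
 [   1    1    3    1    3    3    1    0    0    4   -2    0   -2   -1
     7   -3    0   -1]]
far 24 [ 0.6393 -0.0933  0.1141] 286 290 153 157
near 26 [ 0.5352 -0.0927  0.1219] 285 290 189 193
```

View pics/t0y.png

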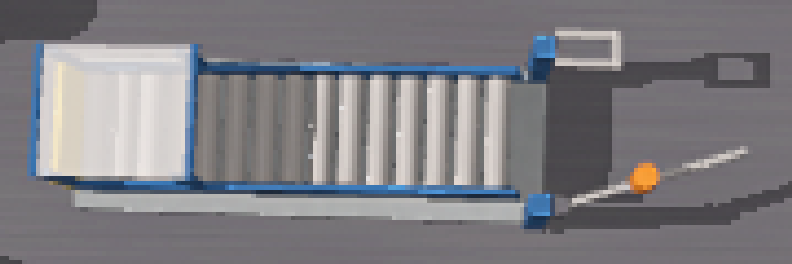

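```bash
python3 - <<'E'
from h import *
p=cv2.imread("pics/top0.png"); D=np.load("pics/top0_d.npy"); c=cam("top"); P=cloud(c,D)
hsv=cv2.cvtColor(p,cv2.COLOR_BGR2HSV)
bl=cv2.inRange(hsv,(95,120,60),(125,255,255))
for n,y0,y1 in(("far",156,165),("near",184,192)):
    k=np.zeros_like(bl); k[y0:y1,215:280]=bl[y0:y1,215:280]; ys,xs=np.nonzero(k); Q=P[ys,xs]
    # only top pixels
    g=Q[:,2]>0.05; Q=Q[g]; print(n,len(Q),np.polyfit(Q[:,1],Q[:,0],1), Q.mean(0),np.polyfit(Q[:,1],Q[:,2],1))
# mid line of rollers' extents (bright): per-column rows at rollers
o=np.array([.5873,-.0929]);
for yaw in (-2,0,2):
    a=np.radians(yaw); Rz=np.array([[np.cos(a),-np.sin(a)],[np.sin(a),np.cos(a)]])
    O=o-Rz@np.array([0,-.168]); 
    print(yaw,O)
    for q in [(-.04,-.15,.085),(.04,-.15,.085),(-.04,.04,.062),(.04,.04,.062),(-.04,.156,.11),(.04,.156,.11),(.052,-.213,.109),(-.052,-.168,.122),(.052,-.168,.116)]:
        w=O+Rz@np.array(q[:2]); print(q,proj(c,[*w,q[2]]).round(1), ((proj(c,[*w,q[2]])-[165,145])*4.4).round())
E
```

```text
far 110 [0.03688494 0.62558693] [0.62619346 0.0164437  0.08438369] [-0.29953516  0.08930916]
near 127 [0.06011033 0.54333949] [0.54429958 0.01597209 0.10250869] [-0.61447111  0.11232307]
-2 [0.59316312 0.07499766]
(-0.04, -0.15, 0.085) [280.  187.7] [506. 188.]
(0.04, -0.15, 0.085) [281.5 160.5] [513.  68.]
(-0.04, 0.04, 0.062) [215.7 184.7] [223. 174.]
(0.04, 0.04, 0.062) [217.6 158. ] [231.  57.]
(-0.04, 0.156, 0.11) [173.5 180.5] [ 37. 156.]
(0.04, 0.156, 0.11) [175.7 153. ] [47. 35.]
(0.052, -0.213, 0.109) [304.  156.3] [612.  50.]
(-0.052, -0.168, 0.122) [286.5 191. ] [535. 203.]
(0.052, -0.168, 0.116) [288.4 155. ] [543.  44.]
0 [0.5873 0.0751]
(-0.04, -0.15, 0.085) [280.4 187.9] [508. 189.]
(0.04, -0.15, 0.085) [281.  160.7] [511.  69.]
(-0.04, 0.04, 0.062) [216.1 187.1] [225. 185.]
(0.04, 0.04, 0.062) [217.  160.4] [229.  68.]
(-0.04, 0.156, 0.11) [173.7 184.5] [ 38. 174.]
(0.04, 0.156, 0.11) [174.9 156.8] [44. 52.]
(0.052, -0.213, 0.109) [303.4 155.7] [609.  47.]
(-0.052, -0.168, 0.122) [287.2 191.1] [538. 203.]
(0.052, -0.168, 0.116) [287.8 155. ] [540.  44.]
2 [0.58143688 0.07499766]
(-0.04, -0.15, 0.085) [280.9 188.1] [510. 190.]
(0.04, -0.15, 0.085) [280.5 160.9] [508.  70.]
(-0.04, 0.04, 0.062) [216.5 189.5] [227. 196.]
(0.04, 0.04, 0.062) [216.5 162.8] [227.  78.]
(-0.04, 0.156, 0.11) [174.1 188.4] [ 40. 191.]
(0.04, 0.156, 0.11) [174.4 160.7] [41. 69.]
(0.052, -0.213, 0.109) [302.8 155.2] [606.  45.]
(-0.052, -0.168, 0.122) [287.8 191.1] [540. 203.]
(0.052, -0.168, 0.116) [287.2 154.9] [538.  44.]
```

```bash
cat >> h.py <<'E'
def to(pos,jaw=None,tilt=0.0):
    """shift & turn in tool axes to put TCP at pos, jaw axis (tool y) at angle jaw deg, tilt about jaw axis"""
    s=sense(); M=R.from_quat(s["tool_rot"])
    d=M.inv().apply(np.array(pos)-s["tcp_pos"])/0.1
    t=np.zeros(3)
    if jaw is not None:
        # choose half turn nearest
        best=None
        for k in (0,180):
            j=np.radians(jaw+k); y=np.array([np.cos(j),np.sin(j),0]); z=np.array([0,0,-1.]); x=np.cross(y,z)
            T=R.from_matrix(np.stack([x,y,z],1))*R.from_euler("y",tilt,degrees=True)
            r=(M.inv()*T).as_rotvec()/(2*np.pi)
            if best is None or np.linalg.norm(r)<np.linalg.norm(best): best=r
        t=best
    print("t",s["t"].__round__(2),"tcp",s["tcp_pos"].round(4),"shift",d.round(3),"turn",t.round(4),"gap",round(s["finger_gap"],3),"F",s["force"].round(1),"q",s["q"].round(2))
E
python3 -c "
from h import *
to([.4307,-.0246,.15],17.8)"
python3 -m inch '[[-1,[0.45,-0.5,0],[0,0,0]],[-1,[0.9,-1,0],[0,0,0]],[-1,[0.93,-1,0],[0,0,0]]]'
python3 -m inch '[[-1,[0.45,-0.5,0],[0,0,0]],[-1,[0.9,-1,0],[0,0,0]],[-1,[0.93,-1,0],[0,0,0]]]'
python3 -m inch '[[-1,[0.45,-0.5,0],[0,0,0]],[-1,[0.9,-1,0],[0,0,0]],[-1,[0.93,-1,0],[0,0,0]]]'
python3 -c "
from h import *
to([.4307,-.0246,.15],17.8)"
```

```text
t 0.15 tcp [ 0.2811 -0.5576  0.2306] shift [ 3.734 -4.085  0.813] turn [-2.000e-04 -2.000e-04 -2.252e-01] gap 0.999 F [-1.1 -0.  -0.1] q [-1.28  0.53  1.43  0.    1.18 -0.18]
t: 0.45
tcp_pos: [0.3191, -0.4236, 0.2306]
tool_rot: [0.973, 0.231, -0.0, -0.002]
force: [0.7, -0.1, 0.5]
finger_gap: 1.002
t: 0.75
tcp_pos: [0.357, -0.2923, 0.231]
tool_rot: [0.973, 0.231, -0.0, -0.001]
force: [0.6, 0.5, 0.2]
finger_gap: 1.002
t: 1.05
tcp_pos: [0.3948, -0.1616, 0.2311]
tool_rot: [0.973, 0.232, -0.0, -0.001]
force: [-0.3, -0.2, 0.1]
finger_gap: 0.999
t 1.05 tcp [ 0.3948 -0.1616  0.2311] shift [ 0.938 -1.06   0.813] turn [-3.00e-04 -2.00e-04 -2.25e-01] gap 0.999 F [-0.3 -0.2  0.1] q [-0.65  0.26  1.9   0.    0.98  0.45]
```

```bash

python3 -m inch '[[-1,[0.45,-0.5,0],[0,0,-0.023]],[-1,[0.9,-1,0],[0,0,-0.046]],[-1,[0.9,-1,0.2],[0,0,-0.069]],[-1,[0.9,-1,0.4],[0,0,-0.092]],[-1,[0.9,-1,0.6],[0,0,-0.115]],[-1,[0.9,-1,0.6],[0,0,-0.138]],[-1,[0.9,-1,0.6],[0,0,-0.161]],[-1,[0.9,-1,0.6],[0,0,-0.184]],[-1,[0.9,-1,0.6],[0,0,-0.207]],[-1,[0.9,-1,0.6],[0,0,-0.225]],[-1,[0.9,-1,0.6],[0,0,-0.225]]]'
python3 -c "
from h import *
to([.4307,-.0246,.025],17.8)
p,d=snapshot('wrist');cv2.imwrite('pics/w1.png',p)"
```

```text
t: 2.15
tcp_pos: [0.4307, -0.0348, 0.1712]
tool_rot: [0.59, 0.808, -0.0, -0.0]
force: [-0.0, -0.6, 0.1]
finger_gap: 1.001
t 2.15 tcp [ 0.4307 -0.0348  0.1712] shift [0.097 0.031 1.462] turn [-0.     -0.     -0.0002] gap 1.001 F [-0.  -0.6  0.1] q [-0.34  0.37  1.96 -0.    0.81 -0.65]
```

View pics/w1.png

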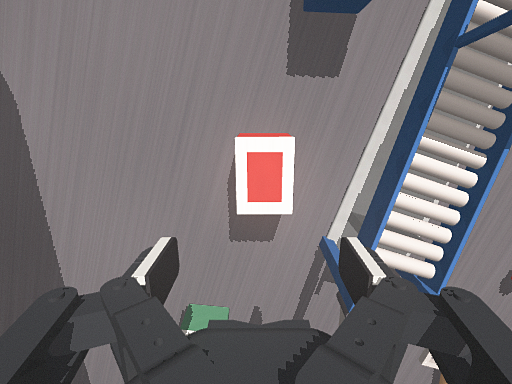

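```bash
cat >> h.py <<'E'
def lid(p,c,h,roi,zl=0.057):
    hsv=cv2.cvtColor(p,cv2.COLOR_BGR2HSV); k=cv2.inRange(hsv,h[0],h[1]); z=np.zeros_like(k); x0,y0,x1,y1=roi; z[y0:y1,x0:x1]=k[y0:y1,x0:x1]
    cn=max(cv2.findContours(z,0,cv2.CHAIN_APPROX_NONE)[0],key=cv2.contourArea)
    W=np.array([ray(c,q,zl)[:2] for q in cn[:,0]]).astype(np.float32)
    return cv2.minAreaRect(W)
E
python3 -c "
from h import *
p=cv2.imread('pics/w1.png');c=cam('wrist')
print(lid(p,c,((0,120,100),(8,255,255)),(240,145,290,210)))
print(lid(p,c,((0,0,200),(180,40,255)),(225,120,305,225)))"
python3 -m inch '[[-1,[0.1,0.03,0.45],[0,0,0]],[-1,[0.1,0.03,0.9],[0,0,0]],[-1,[0.1,0.03,0.9],[0,0,0]]]'
```

```text
((0.4340363144874573, -0.02373397909104824), (0.033634625375270844, 0.04878257215023041), 17.6148681640625)
((0.43393558263778687, -0.023143872618675232), (0.05604042112827301, 0.07558770477771759), 17.714635848999023)
t: 2.5
tcp_pos: [0.4266, -0.0231, 0.0762]
tool_rot: [0.59, 0.807, -0.002, -0.007]
force: [-1.3, -0.5, 1.2]
finger_gap: 1.003
```

```bash
python3 -m inch '[[-1,[0,0,0],[0,0,0]]]'; python3 -c "
from h import *
to([.4325,-.024,.025],17.7)"
```

```text
t: 2.6
tcp_pos: [0.4301, -0.0243, 0.081]
tool_rot: [0.59, 0.807, -0.0, -0.001]
force: [0.2, -0.4, 0.8]
finger_gap: 0.997
t 2.6 tcp [ 0.4301 -0.0243  0.081 ] shift [-0.006  0.025  0.56 ] turn [-0.0004 -0.0003 -0.0001] gap 0.997 F [ 0.2 -0.4  0.8] q [-0.32  0.56  2.04 -0.    0.54 -0.63]
```

```bash
python3 -m inch '[[-1,[0,0.02,0.3],[0,0,0]],[-1,[0,0.02,0.56],[0,0,0]],[-1,[0,0.02,0.56],[0,0,0]],[1,[0,0.02,0.56],[0,0,0]],[1,[0,0.02,0.56],[0,0,0]],[1,[0,0.02,0.56],[0,0,0]],[1,[0,0.02,0.56],[0,0,0]],[1,[0,0.02,0.56],[0,0,0]],[1,[0,0.02,0.56],[0,0,0]]]' 40
python3 -c "
from h import *
to([.4325,-.024,.025],17.7)"
```

```text
t: 3.5
tcp_pos: [0.4338, -0.0242, 0.0277]
tool_rot: [0.59, 0.808, 0.001, 0.002]
force: [0.4, -1.0, 8.0]
finger_gap: 0.649
t 3.5 tcp [ 0.4338 -0.0242  0.0277] shift [ 0.006 -0.012  0.027] turn [0.0006 0.0004 0.0001] gap 0.649 F [ 0.4 -1.   8. ] q [-0.31  0.68  2.06 -0.    0.39 -0.62]
```

```bash
python3 -m inch '[[1,[0,0,-0.4],[0,0,0]],[1,[0,0,-0.8],[0,0,0]],[1,[0,0,-1],[0,0,0]],[1,[0,0,-1],[0,0,0]]]'
python3 -c "
from h import *
to([.587,.0034,.14],0,-7)"
```

```text
t: 3.9
tcp_pos: [0.4345, -0.0243, 0.1289]
tool_rot: [0.59, 0.808, 0.001, 0.004]
force: [0.2, 0.3, -2.5]
finger_gap: 0.645
t 3.9 tcp [ 0.4345 -0.0243  0.1289] shift [-0.202  1.537 -0.099] turn [ 0.0043 -0.0187  0.0492] gap 0.645 F [ 0.2  0.3 -2.5] q [-0.31  0.46  2.    0.    0.67 -0.62]
```

```bash
python3 -m inch '[[1,[-0.05,0.4,-0.1],[0.001,-0.006,0.016]],[1,[-0.1,0.8,-0.1],[0.003,-0.012,0.032]],[1,[-0.13,1,-0.1],[0.0043,-0.0187,0.049]],[1,[-0.13,1,-0.1],[0.0043,-0.0187,0.0492]]]'
python3 -c "
from h import *
to([.587,.0034,.11],0,-7)"
```

```text
t: 4.3
tcp_pos: [0.5351, -0.0046, 0.1349]
tool_rot: [0.705, 0.706, -0.044, 0.041]
force: [-1.1, 0.0, -2.5]
finger_gap: 0.646
t 4.3 tcp [ 0.5351 -0.0046  0.1349] shift [0.108 0.52  0.236] turn [-0.0007 -0.0003  0.0002] gap 0.646 F [-1.1  0.  -2.5] q [-0.15  0.55  1.74 -0.16  0.84 -0.04]
```

```bash
python3 -m inch '[[1,[0.05,0.25,0],[0,0,0]],[1,[0.11,0.52,0],[0,0,0]],[1,[0.11,0.52,0.23],[0,0,0]],[1,[0.11,0.52,0.23],[0,0,0]]]'
python3 -c "
from h import *
to([.587,.0034,.0925],0,-7)
p,d=snapshot('wrist');cv2.imwrite('pics/w2.png',p)
p,d=snapshot('top');cv2.imwrite('pics/t2.png',cv2.resize(p[130:250,150:350],None,fx=4,fy=4,interpolation=cv2.INTER_CUBIC))"
```

```text
t: 4.7
tcp_pos: [0.5798, 0.0026, 0.1074]
tool_rot: [0.705, 0.706, -0.048, 0.036]
force: [-1.0, -0.1, -3.1]
finger_gap: 0.651
t 4.7 tcp [0.5798 0.0026 0.1074] shift [0.025 0.074 0.146] turn [-0.0028 -0.0006  0.0003] gap 0.651 F [-1.  -0.1 -3.1] q [-0.13  0.64  1.64 -0.16  0.87 -0.03]
```

View pics/w2.png

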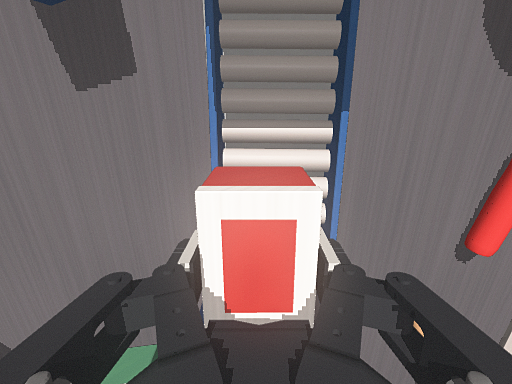

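View pics/t2.png

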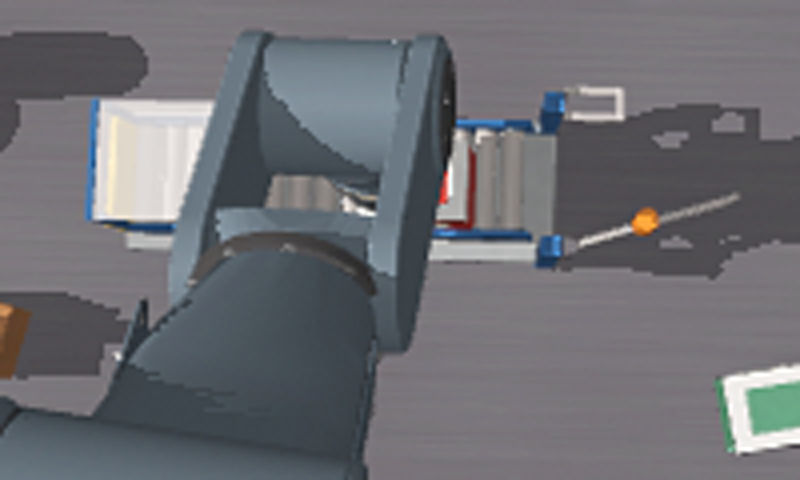

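```bash
python3 -c "
from h import *
to([.587,.0034,.0925],0,-7)
p=cv2.imread('pics/w2.png');c=cam('wrist')
# lane edges: guide inner borders in wrist image rows (roller ends)
for v,a,b in [(35,219,341),(69,221,338),(101,222,336),(132,222,333),(160,222,330)]:
    for y in (0,):
        pa=ray(c,(a,v),.06);pb=ray(c,(b,v),.06);print(pa.round(4),pb.round(4),((pa+pb)/2).round(4))
"
```

```text
t 4.8 tcp [0.5808 0.0025 0.1094] shift [0.029 0.065 0.166] turn [-0.0022 -0.0005  0.0002] gap 0.644 F [ 0.6 -0.1 -2. ] q [-0.13  0.64  1.64 -0.16  0.87 -0.02]
[0.5577 0.1119 0.06  ] [0.629  0.1118 0.06  ] [0.5934 0.1118 0.06  ]
[0.5579 0.0937 0.06  ] [0.6294 0.0936 0.06  ] [0.5937 0.0936 0.06  ]
[0.5575 0.075  0.06  ] [0.6303 0.075  0.06  ] [0.5939 0.075  0.06  ]
[0.5565 0.0552 0.06  ] [0.6305 0.0553 0.06  ] [0.5935 0.0553 0.06  ]
[0.5555 0.0357 0.06  ] [0.6305 0.036  0.06  ] [0.593  0.0358 0.06  ]
```

```bash
python3 -m inch '[[1,[0.03,0.09,0],[0.0,0,0]],[1,[0.03,0.09,0.1],[-0.002,0,0]],[1,[0.03,0.09,0.12],[-0.002,0,0]],[1,[0.03,0.09,0.12],[-0.002,0,0]],[1,[0.03,0.09,0.14],[-0.002,0,0]],[1,[0.03,0.09,0.14],[-0.002,0,0]]]'
python3 -c "
from h import *
to([.590,.0034,.0925],0,-7)
p,d=snapshot('wrist');cv2.imwrite('pics/w3.png',p)"
```

```text
t: 5.4
tcp_pos: [0.5925, 0.0038, 0.0966]
tool_rot: [0.705, 0.706, -0.041, 0.044]
force: [0.4, -0.5, -2.7]
finger_gap: 0.651
t 5.4 tcp [0.5925 0.0038 0.0966] shift [ 0.001 -0.025  0.041] turn [ 0.0007 -0.0004  0.0001] gap 0.651 F [ 0.4 -0.5 -2.7] q [-0.12  0.67  1.63 -0.16  0.83 -0.02]
```

View pics/w3.png

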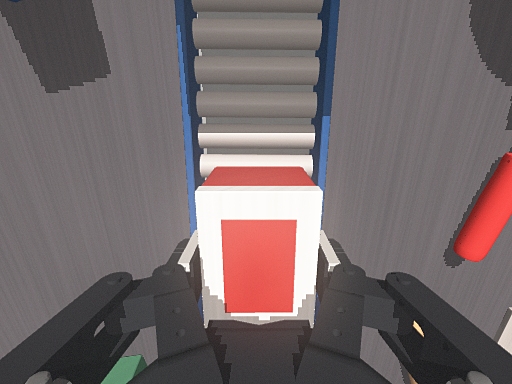

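```bash
python3 -m inch '[[1,[0,0,0.02],[0,0,0]],[1,[0,0,0.03],[0,0,0]],[1,[0,0,0.03],[0,0,0]]]'
python3 -m inch '[[1,[0,0,0.01],[0,0,0]],[1,[0,0,0.01],[0,0,0]]]'
```

```text
t: 5.75
tcp_pos: [0.5922, 0.0034, 0.0932]
tool_rot: [0.706, 0.706, -0.041, 0.044]
force: [-0.3, -1.2, -2.1]
finger_gap: 0.65
t: 5.95
tcp_pos: [0.5923, 0.0033, 0.0923]
tool_rot: [0.705, 0.706, -0.041, 0.044]
force: [-0.5, 0.1, -1.9]
finger_gap: 0.649
```

```bash
python3 -m inch '[[1,[0,0,0.01],[0,0,0]],[1,[0,0,0.01],[0,0,0]]]'
python3 -m inch '[[1,[0,0,0.01],[0,0,0]],[1,[0,0,0.01],[0,0,0]]]'
python3 -m inch '[[1,[0,0,0.01],[0,0,0]],[1,[0,0,0.01],[0,0,0]]]'
```

```text
t: 6.15
tcp_pos: [0.5925, 0.0032, 0.0919]
tool_rot: [0.705, 0.706, -0.041, 0.044]
force: [-1.4, 1.2, 0.6]
finger_gap: 0.647
t: 6.35
tcp_pos: [0.5925, 0.0032, 0.0918]
tool_rot: [0.705, 0.706, -0.041, 0.044]
force: [-2.2, 1.3, 6.3]
finger_gap: 0.648
t: 6.55
tcp_pos: [0.5925, 0.0032, 0.0917]
tool_rot: [0.705, 0.706, -0.041, 0.044]
force: [-2.8, 2.0, 12.4]
finger_gap: 0.643
```

```bash
python3 -m inch '[[1,[0,0,-0.02],[0,0,0]],[-0.4,[0,0,-0.02],[0,0,0]],[-0.6,[0,0,-0.02],[0,0,0]],[-0.8,[0,0,-0.02],[0,0,0]],[-0.8,[0,0,-0.02],[0,0,0]]]'
python3 -c "
from h import *
to([.590,.0034,.0925],0,-7)
p,d=snapshot('wrist');cv2.imwrite('pics/w4.png',p)"
```

```text
t: 7.05
tcp_pos: [0.5925, 0.0031, 0.0912]
tool_rot: [0.706, 0.706, -0.041, 0.044]
force: [0.1, -1.1, 0.5]
finger_gap: 0.895
t 7.05 tcp [0.5925 0.0031 0.0912] shift [ 0.002 -0.025 -0.014] turn [ 0.0006 -0.0004  0.0001] gap 0.895 F [ 0.1 -1.1  0.5] q [-0.12  0.68  1.63 -0.16  0.82 -0.02]
```

View pics/w4.png

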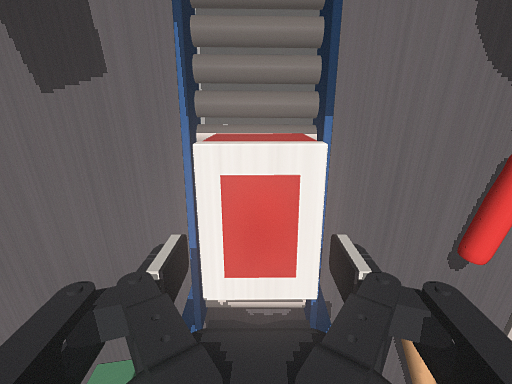

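```bash
python3 -m inch '[[-0.8,[0,0,-0.3],[0,0,0]],[-0.8,[0,0,-0.6],[0,0,0]],[-1,[0,0,-1],[0,0,0]],[-1,[0,0,-1],[0,0,0]]]'
python3 -c "
from h import *
p,d=snapshot('wrist');cv2.imwrite('pics/w5.png',p)
to([.439,.180,.18],15.5,0)"
```

```text
t: 7.5
tcp_pos: [0.5958, 0.0153, 0.1961]
tool_rot: [0.705, 0.706, -0.037, 0.048]
force: [0.9, -0.3, 1.1]
finger_gap: 0.995
t 7.55 tcp [0.5941 0.0152 0.1937] shift [ 1.653 -1.549 -0.079] turn [-0.0009  0.0193 -0.0428] gap 1.0 F [ 0.2 -0.1 -1.2] q [-0.1   0.53  1.56 -0.14  1.03 -0.03]
```

View pics/w5.png

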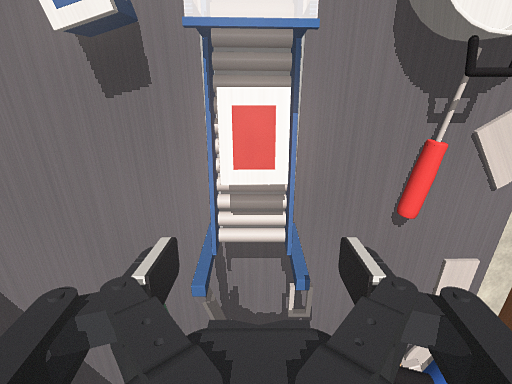

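```bash
python3 -m inch '[[-1,[0.4,-0.4,0],[0,0.006,-0.014]],[-1,[0.8,-0.8,0],[0,0.012,-0.028]],[-1,[1,-0.9,0],[0,0.0193,-0.0428]],[-1,[1,-0.9,0],[0,0.0193,-0.0428]],[-1,[1,-0.9,0],[0,0.0193,-0.0428]]]'
python3 -c "
from h import *
p,d=snapshot('wrist');cv2.imwrite('pics/w6.png',p)
to([.439,.180,.12],15.5,0)"
```

```text
t: 8.05
tcp_pos: [0.5015, 0.1143, 0.1776]
tool_rot: [0.606, 0.796, -0.004, -0.005]
force: [0.1, 0.5, 0.2]
finger_gap: 1.002
t 8.1 tcp [0.5026 0.1139 0.1779] shift [ 0.805 -0.43   0.586] turn [-0.0019 -0.0004 -0.0003] gap 1.001 F [0.2 0.4 0.5] q [ 0.01  0.46  1.75 -0.    0.94 -0.26]
```

View pics/w6.png

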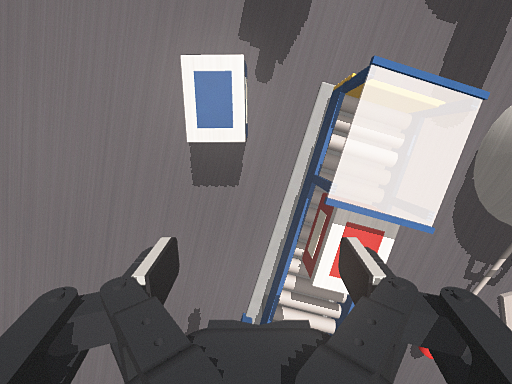

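```bash
python3 -c "
from h import *
p=cv2.imread('pics/w6.png');c=cam('wrist')
print(lid(p,c,((0,0,200),(180,40,255)),(170,45,260,150)))"
python3 -m inch '[[-1,[0.4,-0.2,0.2],[0,0,0]],[-1,[0.8,-0.4,0.4],[0,0,0]],[-1,[0.8,-0.4,0.58],[0,0,0]],[-1,[0.8,-0.4,0.58],[0,0,0]]]'
python3 -c "
from h import *
p,d=snapshot('wrist');cv2.imwrite('pics/w7.png',p)
p,d=snapshot('scene');cv2.imwrite('pics/s7.png',cv2.resize(p[150:280,160:400],None,fx=3.2,fy=3.2,interpolation=cv2.INTER_CUBIC))
to([.439,.180,.12],15.5,0)"
```

```text
((0.4407583773136139, 0.18140563368797302), (0.05587906017899513, 0.07569427043199539), 15.606136322021484)
t: 8.5
tcp_pos: [0.4404, 0.1806, 0.1193]
tool_rot: [0.606, 0.796, -0.005, -0.006]
force: [0.3, -0.4, -0.6]
finger_gap: 0.999
t 8.6 tcp [0.4432 0.1803 0.1211] shift [ 0.009 -0.041  0.011] turn [-0.0017 -0.0004 -0.0004] gap 1.001 F [ 0.6  0.3 -0.2] q [ 0.15  0.52  1.89  0.    0.74 -0.12]
```

View pics/w7.png

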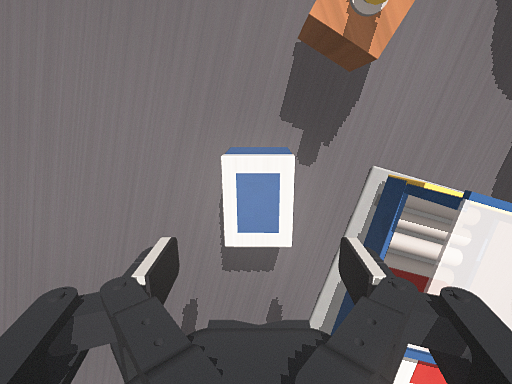

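View pics/s7.png

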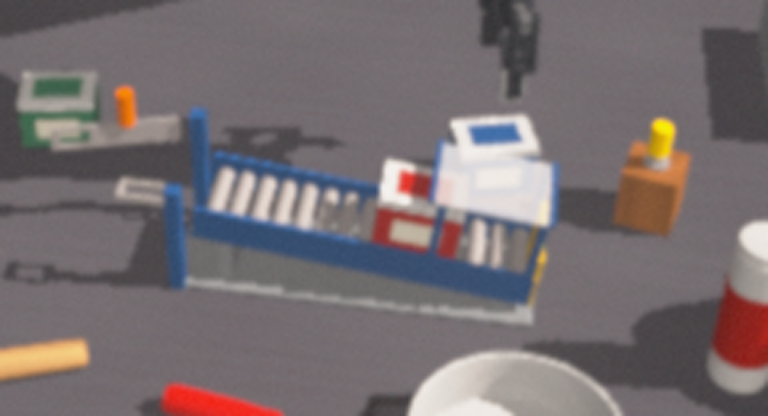

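```bash
python3 -m inch '[[-1,[0.01,-0.02,0.4],[-0.0017,0,0]],[-1,[0.01,-0.02,0.8],[-0.0017,0,0]],[-1,[0.01,-0.02,0.95],[-0.0017,0,0]],[-1,[0.01,-0.02,0.95],[-0.0017,0,0]],[1,[0.01,-0.02,0.95],[-0.0017,0,0]],[1,[0.01,-0.02,0.95],[-0.0017,0,0]],[1,[0.01,-0.02,0.95],[-0.0017,0,0]],[1,[0.01,-0.02,0.95],[-0.0017,0,0]],[1,[0.01,-0.02,0.95],[-0.0017,0,0]]]' 40
python3 -c "
from h import *
p,d=snapshot('scene');cv2.imwrite('pics/s8.png',cv2.resize(p[150:280,160:400],None,fx=3.2,fy=3.2,interpolation=cv2.INTER_CUBIC))
to([.4325,-.024,.025],15.5)"
```

```text
t: 9.5
tcp_pos: [0.4395, 0.1811, 0.0277]
tool_rot: [0.606, 0.796, 0.002, -0.0]
force: [0.3, -3.1, 7.8]
finger_gap: 0.645
t 9.55 tcp [0.4395 0.1811 0.0277] shift [-1.958 -0.614  0.02 ] turn [ 0.0004 -0.0004 -0.0002] gap 0.649 F [-0.1 -2.6  7.5] q [ 0.15  0.7   1.95  0.01  0.49 -0.12]
```

View pics/s8.png

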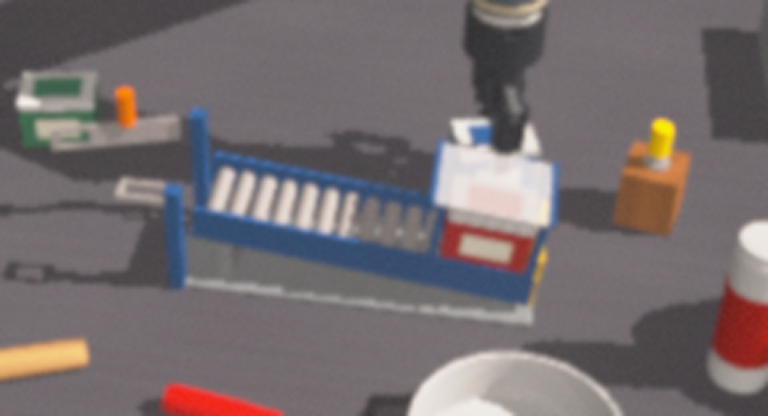

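```bash
python3 -m inch '[[1,[0,0,-0.4],[0,0,0]],[1,[0,0,-0.8],[0,0,0]],[1,[0,0,-1],[0,0,0]],[1,[-0.4,0,-1],[0,0,0]],[1,[-0.8,0,-1],[0,0,0]],[1,[-1,0.1,-1],[0,0,0]],[1,[-1,0.1,-1],[0,0,0]]]'
python3 -c "
from h import *
to([.592,.0031,.12],0,-7)"
```

```text
t: 10.25
tcp_pos: [0.4775, 0.0849, 0.1265]
tool_rot: [0.607, 0.795, 0.002, 0.001]
force: [0.7, 0.2, -4.3]
finger_gap: 0.644
t 10.25 tcp [0.4775 0.0849 0.1265] shift [-1.09   0.889  0.067] turn [ 0.0031 -0.0196  0.0422] gap 0.644 F [ 0.7  0.2 -4.3] q [-0.06  0.51  1.88  0.    0.75 -0.32]
```

```bash
python3 -m inch '[[1,[-0.35,0.3,-0.06],[0,0,0]],[1,[-0.7,0.6,-0.06],[0.001,-0.006,0.014]],[1,[-1,0.88,-0.06],[0.002,-0.012,0.028]],[1,[-1,0.88,-0.03],[0.0031,-0.0196,0.0422]],[1,[-1,0.88,0],[0.0031,-0.0196,0.0422]],[1,[-1,0.88,0],[0.0031,-0.0196,0.0422]]]'
python3 -c "
from h import *
to([.592,.0031,.096],0,-7)
p,d=snapshot('wrist');cv2.imwrite('pics/w9.png',p)"
```

```text
t: 10.85
tcp_pos: [0.5833, 0.0156, 0.1242]
tool_rot: [0.703, 0.708, -0.046, 0.039]
force: [-1.0, -0.5, -4.6]
finger_gap: 0.646
t 10.85 tcp [0.5833 0.0156 0.1242] shift [-0.091  0.089  0.294] turn [-0.0015 -0.0004  0.0013] gap 0.646 F [-1.  -0.5 -4.6] q [-0.1   0.62  1.62 -0.15  0.9  -0.01]
```

View pics/w9.png

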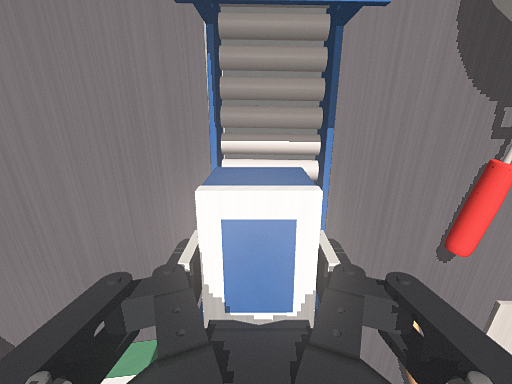

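```bash
python3 -m inch '[[1,[-0.09,0.09,0.1],[0,0,0.001]],[1,[-0.09,0.09,0.2],[-0.001,0,0.001]],[1,[-0.09,0.09,0.28],[-0.001,0,0.001]],[1,[-0.09,0.09,0.28],[-0.001,0,0.001]],[1,[-0.09,0.09,0.28],[-0.001,0,0.001]]]'
python3 -c "
from h import *
to([.592,.0031,.092],0,-7)"
```

```text
t: 11.4
tcp_pos: [0.5942, 0.0019, 0.098]
tool_rot: [0.706, 0.705, -0.043, 0.043]
force: [0.1, 0.5, -3.9]
finger_gap: 0.646
t 11.4 tcp [0.5942 0.0019 0.098 ] shift [ 0.019 -0.022  0.058] turn [ 0.     -0.0002 -0.0003] gap 0.646 F [ 0.1  0.5 -3.9] q [-0.12  0.67  1.62 -0.16  0.85 -0.02]
```

```bash
python3 -m inch '[[1,[0,-0.02,0.02],[0,0,0]],[1,[0,-0.02,0.05],[0,0,0]],[1,[0,-0.02,0.05],[0,0,0]]]'
python3 -m inch '[[1,[0,0,0.01],[0,0,0]],[1,[0,0,0.01],[0,0,0]]]'
python3 -m inch '[[1,[0,0,0.01],[0,0,0]],[1,[0,0,0.01],[0,0,0]]]'
```

```text
t: 11.7
tcp_pos: [0.5925, 0.0014, 0.0935]
tool_rot: [0.706, 0.705, -0.042, 0.043]
force: [-0.0, 0.0, -4.0]
finger_gap: 0.646
t: 11.9
tcp_pos: [0.5929, 0.0012, 0.0927]
tool_rot: [0.706, 0.705, -0.042, 0.044]
force: [-0.3, 0.8, -4.2]
finger_gap: 0.645
t: 12.1
tcp_pos: [0.5931, 0.0011, 0.092]
tool_rot: [0.706, 0.705, -0.042, 0.044]
force: [-0.4, 0.1, -1.2]
finger_gap: 0.645
```

Contact; release and lift straight up, then look.

```bash
python3 -m inch '[[-0.4,[0,0,0],[0,0,0]],[-0.6,[0,0,0],[0,0,0]],[-0.8,[0,0,0],[0,0,0]],[-0.8,[0,0,0],[0,0,0]],[-0.8,[0,0,-0.3],[0,0,0]],[-0.8,[0,0,-0.6],[0,0,0]],[-0.8,[0,0,-1],[0,0,0]],[-0.8,[0,0,-1],[0,0,0]],[-0.8,[0,0,-1],[0,0,0]]]'
python3 -m inch '[[-0.8,[0.5,0,-0.3],[0,0.0194,0]],[-0.8,[0.5,0,-0.3],[0,0.0194,0]],[-0.8,[0.5,0,-0.3],[0,0.0194,0]],[-0.8,[0.5,0,-0.3],[0,0.0194,0]]]'
python3 -c "
from h import *
p,d=snapshot('wrist');cv2.imwrite('pics/w10.png',p)
to([.551,-.157,.2],0,0)"
```

```text
t: 13.0
tcp_pos: [0.5932, 0.0133, 0.1922]
tool_rot: [0.706, 0.705, -0.041, 0.045]
force: [-0.3, -0.6, 0.6]
finger_gap: 0.898
t: 13.4
tcp_pos: [0.5918, 0.066, 0.2132]
tool_rot: [0.708, 0.707, -0.001, 0.0]
force: [-0.0, 0.1, -1.6]
finger_gap: 0.904
t 13.45 tcp [0.5918 0.0659 0.2132] shift [-2.229 -0.405  0.134] turn [-0.0001  0.0001 -0.0002] gap 0.898 F [0.5 0.5 0.8] q [-0.08  0.51  1.53 -0.    1.11 -0.07]
```

View pics/w10.png

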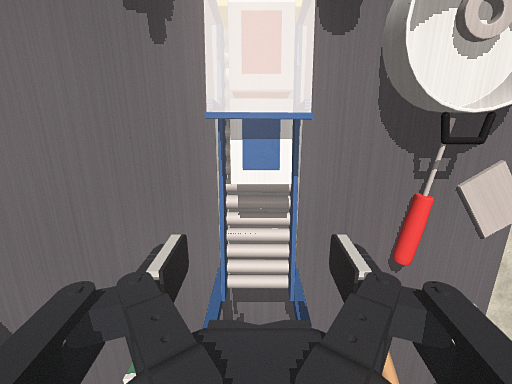

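```bash
python3 -m inch '[[-0.8,[-0.5,0,0],[0,0,0]],[-0.8,[-1,0,0],[0,0,0]]]'
python3 -m inch '[[-0.2,[-0.5,0,0],[0,0,0]],[-0.2,[-1,-0.1,0],[0,0,0]]]'
python3 -m inch '[[0,[-0.5,0,0],[0,0,0]],[0,[-1,-0.1,0],[0,0,0]],[0,[-1,-0.1,0],[0,0,0]],[0,[-1,-0.1,0],[0,0,0]]]'
python3 -c "
from h import *
c=cam('wrist')
p,d=snapshot('wrist');cv2.imwrite('pics/w11.png',p);np.save('pics/w11.npy',d)
import pickle;pickle.dump(c,open('pics/w11.pkl','wb'))
p,d=snapshot('top');cv2.imwrite('pics/t11.png',cv2.resize(p[130:250,150:350],None,fx=4,fy=4,interpolation=cv2.INTER_CUBIC))
to([.551,-.157,.2],0,0)"
```

```text
t: 13.65
tcp_pos: [0.5919, -0.0338, 0.2135]
tool_rot: [0.706, 0.708, -0.0, 0.0]
force: [0.9, -0.7, 0.8]
finger_gap: 0.899
t: 13.85
tcp_pos: [0.5827, -0.1352, 0.2135]
tool_rot: [0.708, 0.707, 0.0, 0.001]
force: [0.8, -0.4, 0.2]
finger_gap: 0.604
t: 14.25
tcp_pos: [0.5711, -0.2343, 0.2132]
tool_rot: [0.709, 0.705, 0.0, -0.001]
force: [-0.3, 1.0, -0.2]
finger_gap: 0.499
t 14.35 tcp [ 0.5717 -0.2317  0.2136] shift [ 0.747 -0.208  0.137] turn [ 0.     -0.0003 -0.0003] gap 0.5 F [ 1.1  0.6 -0.4] q [-0.57  0.54  1.47  0.    1.13 -0.57]
```

View pics/w11.png

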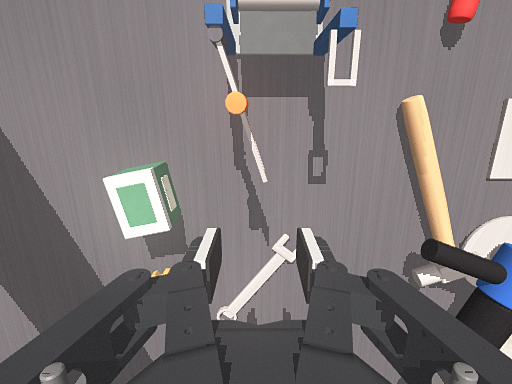

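View pics/t11.png

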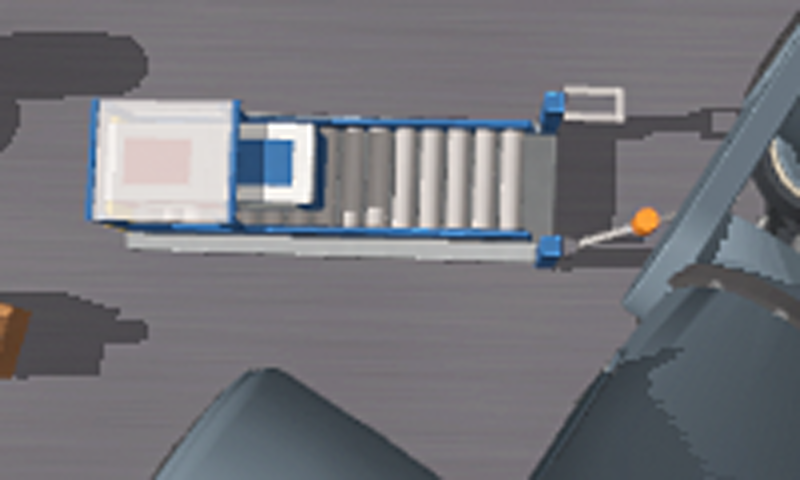

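```bash
python3 -c "
from h import *
import pickle;c=pickle.load(open('pics/w11.pkl','rb'))
p=cv2.imread('pics/w11.png')
print('knob',ray(c,(235.5,103),.150))
for uv in [(331,30),(358,30),(329,83),(356,83),(336,34),(353,34),(334,79),(352,79)]: print(uv,ray(c,uv,.109).round(4))
t=cam('top')
for uv in [(228.7,160.5),(228.7,181)]: print('blue end',ray(t,uv,.115).round(4))
cv2.imwrite('pics/w11z.png',cv2.resize(p[0:110,195:375],None,fx=4.4,fy=4.4,interpolation=cv2.INTER_NEAREST))
"
```

```text
knob [ 0.55586266 -0.15694498  0.15      ]
(331, 30) [ 0.6311 -0.1005  0.109 ]
(358, 30) [ 0.6528 -0.1006  0.109 ]
(329, 83) [ 0.6322 -0.1403  0.109 ]
(356, 83) [ 0.655  -0.1404  0.109 ]
(336, 34) [ 0.6353 -0.1034  0.109 ]
(353, 34) [ 0.6491 -0.1034  0.109 ]
(334, 79) [ 0.6362 -0.1372  0.109 ]
(352, 79) [ 0.6514 -0.1373  0.109 ]
blue end [0.6195 0.0755 0.115 ]
blue end [0.5606 0.0736 0.115 ]
```

View pics/w11z.png

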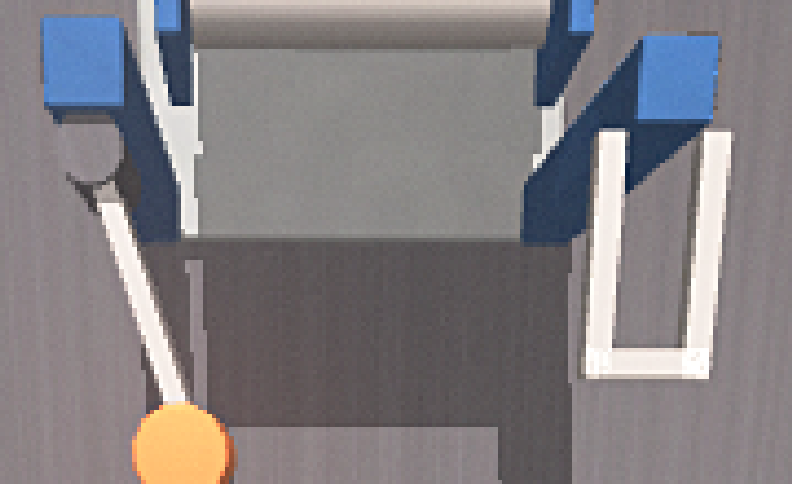

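```bash
python3 -c "
from h import *
to([.556,-.157,.17],45,0)"
```

```text
t 14.35 tcp [ 0.5717 -0.2317  0.2136] shift [ 0.746 -0.159  0.437] turn [ 1.000e-04 -3.000e-04 -1.253e-01] gap 0.5 F [ 1.1  0.6 -0.4] q [-0.57  0.54  1.47  0.    1.13 -0.57]
```

```bash
python3 -m inch '[[0,[0.3,-0.1,0],[0,0,-0.02]],[0,[0.6,-0.16,0],[0,0,-0.04]],[0,[0.75,-0.16,0.1],[0,0,-0.062]],[0,[0.75,-0.16,0.3],[0,0,-0.084]],[0,[0.75,-0.16,0.44],[0,0,-0.106]],[0,[0.75,-0.16,0.44],[0,0,-0.125]],[0,[0.75,-0.16,0.44],[0,0,-0.125]],[0,[0.75,-0.16,0.44],[0,0,-0.125]]]'
python3 -c "
from h import *
p,d=snapshot('wrist');cv2.imwrite('pics/w12.png',p)
to([.556,-.157,.121],45,0)"
```

```text
t: 15.15
tcp_pos: [0.5568, -0.1562, 0.1707]
tool_rot: [0.384, 0.923, 0.001, 0.001]
force: [-0.4, 0.1, -0.4]
finger_gap: 0.504
t 15.2 tcp [ 0.5569 -0.1566  0.1708] shift [ 0.004 -0.011  0.498] turn [ 0.0003  0.0003 -0.0003] gap 0.5 F [-0.2 -0.7 -0.3] q [-0.47  0.54  1.61  0.    0.99 -1.25]
```

View pics/w12.png

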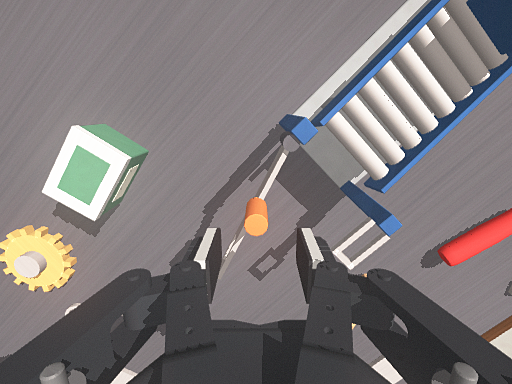

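```bash
python3 -c "
from h import *
c=cam('wrist');print(ray(c,(256,224),.150))"
python3 -m inch '[[0,[0,0,0.3],[0,0,0]],[0,[0,0,0.49],[0,0,0]],[0,[0,0,0.49],[0,0,0]],[1,[0,0,0.49],[0,0,0]],[1,[0,0,0.49],[0,0,0]],[1,[0,0,0.49],[0,0,0]],[1,[0,0,0.49],[0,0,0]],[1,[0,0,0.49],[0,0,0]],[1,[0,0,0.49],[0,0,0]]]' 20
python3 -c "
from h import *
to([.556,-.157,.121],45,0)"
```

```text
[ 0.55580397 -0.15661794  0.15      ]
t: 16.1
tcp_pos: [0.5577, -0.158, 0.1227]
tool_rot: [0.384, 0.924, 0.001, 0.002]
force: [-0.1, -1.1, 5.3]
finger_gap: 0.175
t 16.1 tcp [ 0.5577 -0.158   0.1227] shift [ 0.019 -0.005  0.017] turn [ 0.0004  0.0006 -0.0003] gap 0.175 F [-0.1 -1.1  5.3] q [-0.47  0.61  1.65  0.    0.88 -1.25]
```

```bash
python3 -c "
from h import *
s=sense();M=R.from_quat(s['tool_rot']);a0=np.arctan2(.0547,.0169)
f=lambda a:np.array([.055*np.cos(a),-.055*np.sin(a),0])
for a in [1.1,.95,.8,.65,.5,.35,.2,.1,0,-.03]: print(a,(M.inv().apply(f(a)-f(a0))/.1).round(3))
"
```

```text
1.1 [-0.036  0.087  0.   ]
0.95 [-0.056  0.167  0.001]
0.8 [-0.063  0.249  0.001]
0.65 [-0.058  0.331  0.001]
0.5 [-0.041  0.412  0.001]
0.35 [-0.011  0.489  0.001]
0.2 [0.029 0.561 0.001]
0.1 [0.062 0.605 0.001]
0 [0.099 0.646 0.001]
-0.03 [0.111 0.657 0.001]
```

```bash
python3 -m inch '[[1,[-0.04,0.09,0],[0,0,0]],[1,[-0.055,0.17,0],[0,0,0]],[1,[-0.06,0.25,0],[0,0,0]],[1,[-0.06,0.33,0],[0,0,0]],[1,[-0.04,0.41,0],[0,0,0]],[1,[-0.01,0.49,0],[0,0,0]]]'
python3 -m inch '[[1,[0.04,0.07,0],[0,0,0]],[1,[0.07,0.115,0],[0,0,0]],[1,[0.11,0.155,0],[0,0,0]],[1,[0.12,0.165,0],[0,0,0]],[1,[0.12,0.165,0],[0,0,0]]]'
python3 -c "
from h import *
p,d=snapshot('top');cv2.imwrite('pics/t13.png',cv2.resize(p[130:250,150:350],None,fx=4,fy=4,interpolation=cv2.INTER_CUBIC))
p,d=snapshot('wrist');cv2.imwrite('pics/w13.png',p)"
```

```text
t: 16.7
tcp_pos: [0.5933, -0.1259, 0.1227]
tool_rot: [0.383, 0.924, -0.001, 0.003]
force: [-0.9, -6.3, 5.2]
finger_gap: 0.175
t: 17.2
tcp_pos: [0.5964, -0.1081, 0.1225]
tool_rot: [0.382, 0.924, -0.003, 0.004]
force: [-0.9, -13.5, 4.3]
finger_gap: 0.178
```

View pics/w13.png

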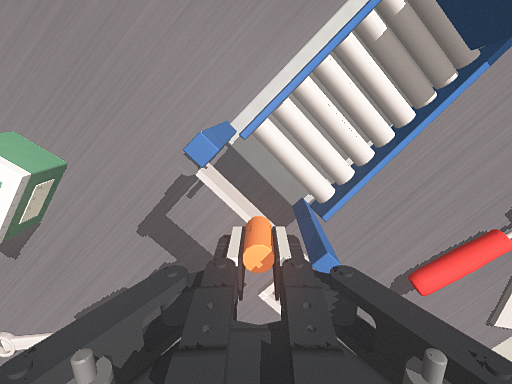

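View pics/t13.png

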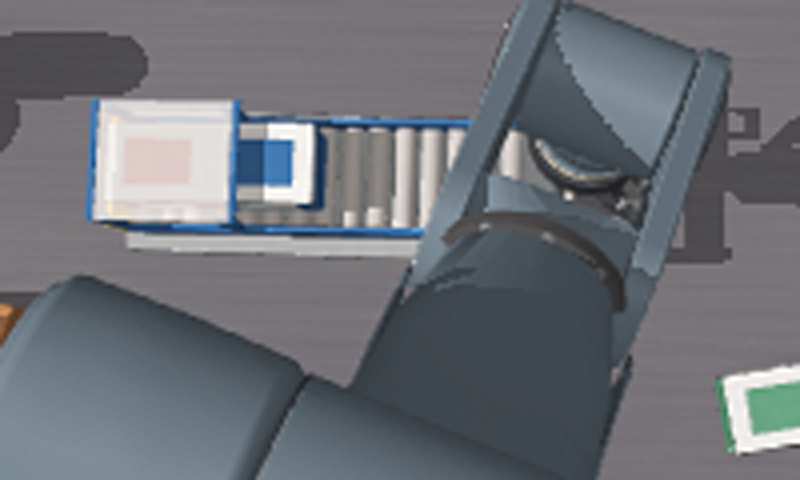

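```bash
python3 -m inch '[[1,[0.03,0.03,0],[0,0,0]],[1,[0.03,0.03,0],[0,0,0]],[1,[0.03,0.03,0],[0,0,0]]]'
python3 -m inch '[[0.4,[0,0,0],[0,0,0]],[0.2,[0,0,0],[0,0,0]],[0.2,[0,0,-0.2],[0,0,0]],[0.2,[0,0,-0.6],[0,0,0]],[0.2,[0,0,-1],[0,0,0]],[0.2,[0,0,-1],[0,0,0]]]'
python3 -m inch '[[0.2,[-0.7,-0.4,0],[0,0,0.02]],[0.2,[-0.7,-0.7,0],[0,0,0.04]],[0.2,[-0.7,-0.7,0],[0,0,0.06]],[0.2,[-0.7,-0.7,0],[0,0,0.08]],[0.2,[-0.7,-0.7,0],[0,0,0.1]],[0.2,[-0.7,-0.7,0],[0,0,0.125]],[0.2,[-0.7,-0.7,0],[0,0,0.125]],[0.2,[-0.7,-0.7,0],[0,0,0.125]]]'
python3 -c "
from h import *
to([.6,-.2,.2],0,0)
c=cam('wrist');p,d=snapshot('wrist');cv2.imwrite('pics/w14.png',p);np.save('pics/w14.npy',d)
import pickle;pickle.dump(c,open('pics/w14.pkl','wb'))"
```

```text
t: 17.6
tcp_pos: [0.5964, -0.108, 0.1226]
tool_rot: [0.382, 0.924, -0.006, 0.005]
force: [-3.7, -23.6, 2.0]
finger_gap: 0.179
t: 18.2
tcp_pos: [0.5984, -0.0989, 0.2271]
tool_rot: [0.383, 0.924, 0.002, 0.006]
force: [0.8, -0.7, -0.5]
finger_gap: 0.401
t: 19.0
tcp_pos: [0.5946, -0.1971, 0.2206]
tool_rot: [0.706, 0.708, 0.001, -0.001]
force: [-0.6, -1.5, 0.1]
finger_gap: 0.403
t 19.0 tcp [ 0.5946 -0.1971  0.2206] shift [-0.029  0.054  0.206] turn [ 0.0001 -0.0003  0.0003] gap 0.403 F [-0.6 -1.5  0.1] q [-0.5   0.54  1.44  0.    1.16 -0.5 ]
```

View pics/w14.png

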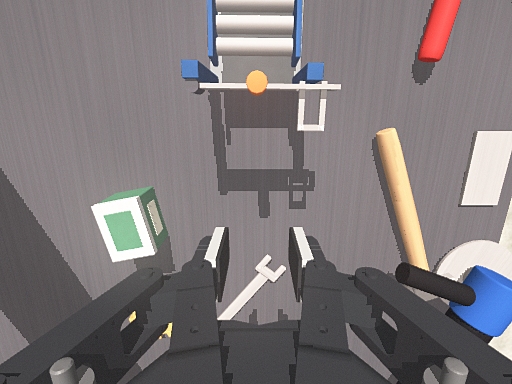

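```bash
python3 -c "
from h import *
import pickle;c=pickle.load(open('pics/w14.pkl','rb'))
p=cv2.imread('pics/w14.png')
a,b=ray(c,(200,87),.116),ray(c,(340,88),.116);print(a,b,np.arctan2(-(b-a)[1],(b-a)[0]))
print('knob',ray(c,(257,82),.150))
x0,y0=285,60
cv2.imwrite('pics/w14z.png',cv2.resize(p[60:140,270:345],None,fx=7,fy=7,interpolation=cv2.INTER_NEAREST))
"
```

```text
[ 0.54557984 -0.10602745  0.116     ] [ 0.66477013 -0.10658514  0.116     ] 0.004679016870387295
knob [ 0.59418896 -0.10506281  0.15      ]
```

View pics/w14z.png

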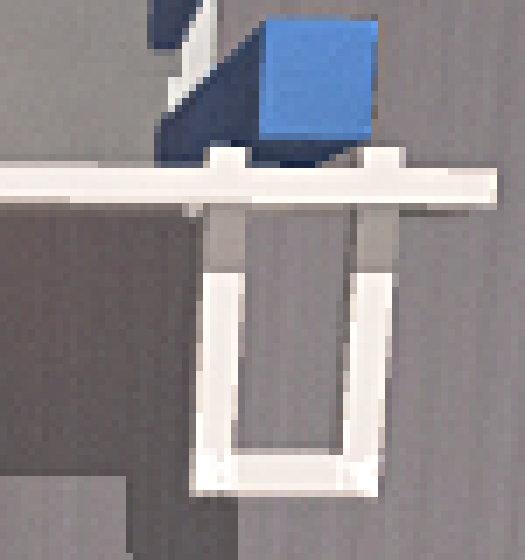

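```bash
python3 -c "
from h import *
import pickle;c=pickle.load(open('pics/w14.pkl','rb'))
g=lambda u,v:ray(c,(270+u/7-.5+.0,60+v/7-.5),.109).round(4)
print(g(242,350),g(347,350)); print('inner end',g(290,455),'outer',g(290,496))
print(g(203,250),g(398,250),g(190,480),g(378,480))
"
```

```text
[ 0.6362 -0.1242  0.109 ] [ 0.6496 -0.1242  0.109 ]
inner end [ 0.643  -0.1372  0.109 ] outer [ 0.6433 -0.1424  0.109 ]
[ 0.6306 -0.1121  0.109 ] [ 0.6552 -0.1121  0.109 ] [ 0.6302 -0.1404  0.109 ] [ 0.6547 -0.1404  0.109 ]
```

```bash
python3 -m inch '[[0,[0.5,0,0],[0,0,0]],[0,[1,-0.3,0],[0,0,0]]]'
python3 -m inch '[[0,[0.5,-0.1,0],[0,0,0]],[0,[1,-0.3,0],[0,0,0]]]'
python3 -m inch '[[0,[0.5,-0.1,0],[0,0,0]],[0,[1,-0.4,0],[0,0,0]]]'
python3 -m inch '[[0,[0.5,-0.1,0],[0,0,0]],[0,[1,-0.2,0],[0,0,0]],[0,[1,-0.2,0.1],[0,0,0]],[0,[1,-0.2,0.2],[0,0,0]],[0,[1,-0.2,0.2],[0,0,0]],[0,[1,-0.2,0.2],[0,0,0]]]'
python3 -c "
from h import *
to([.468,.328,.12],0,0)
c=cam('wrist');p,d=snapshot('wrist');cv2.imwrite('pics/w15.png',p);np.save('pics/w15.npy',d)
import pickle;pickle.dump(c,open('pics/w15.pkl','wb'))"
```

```text
t: 19.25
tcp_pos: [0.5718, -0.105, 0.2214]
tool_rot: [0.708, 0.707, 0.002, 0.002]
force: [0.0, 1.4, -0.2]
finger_gap: 0.497
t: 19.45
tcp_pos: [0.5412, -0.0079, 0.2215]
tool_rot: [0.707, 0.707, 0.001, 0.001]
force: [0.1, 0.7, 0.3]
finger_gap: 0.5
t: 19.65
tcp_pos: [0.507, 0.0846, 0.2218]
tool_rot: [0.707, 0.707, 0.002, 0.001]
force: [-0.3, -0.0, 0.3]
finger_gap: 0.499
t: 20.25
tcp_pos: [0.4867, 0.181, 0.201]
tool_rot: [0.708, 0.706, 0.0, 0.0]
force: [-0.5, -0.8, -0.3]
finger_gap: 0.5
t 20.25 tcp [0.4867 0.181  0.201 ] shift [ 1.469 -0.192  0.81 ] turn [ 0.0001 -0.     -0.0005] gap 0.5 F [-0.5 -0.8 -0.3] q [ 0.14  0.43  1.73 -0.    0.98  0.14]
```

View pics/w15.png

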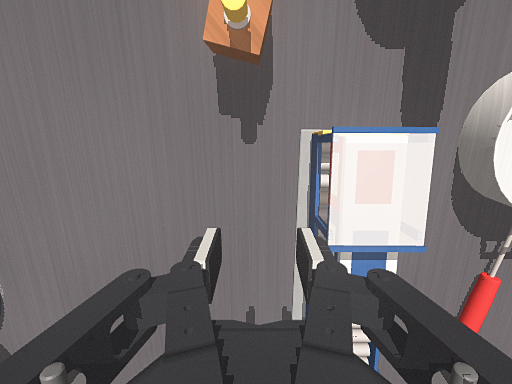

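Tins sit tight: red under the guard at the stop, blue behind it. Approach the pin.

```bash
python3 -m inch '[[0,[0.4,-0.1,0],[0,0,0]],[0,[0.85,-0.19,0],[0,0,0]],[0,[0.85,-0.19,0],[0,0,0]],[0,[0.85,-0.19,0],[0,0,0]],[0,[0.85,-0.19,0],[0,0,0]]]'
python3 -c "
from h import *
to([.468,.328,.12],0,0)
c=cam('wrist');p,d=snapshot('wrist');cv2.imwrite('pics/w16.png',p)
hsv=cv2.cvtColor(p,cv2.COLOR_BGR2HSV);k=cv2.inRange(hsv,(22,120,90),(35,255,255));k[250:]=0
cn=max(cv2.findContours(k,0,cv2.CHAIN_APPROX_NONE)[0],key=cv2.contourArea);print(cv2.boundingRect(cn),cv2.minEnclosingCircle(cn))
import pickle;pickle.dump(c,open('pics/w16.pkl','wb'))"
```

```text
t: 20.8
tcp_pos: [0.4682, 0.2661, 0.2016]
tool_rot: [0.708, 0.706, 0.001, 0.001]
force: [-0.6, 0.3, -0.5]
finger_gap: 0.497
t 20.8 tcp [0.4682 0.2661 0.2016] shift [ 0.619 -0.005  0.816] turn [ 0.0004 -0.     -0.0005] gap 0.497 F [-0.6  0.3 -0.5] q [ 0.31  0.45  1.68 -0.    1.01  0.31]
(324, 201, 87, 10) ((367.0, 205.5), 43.23492431640625)
```

View pics/w16.png

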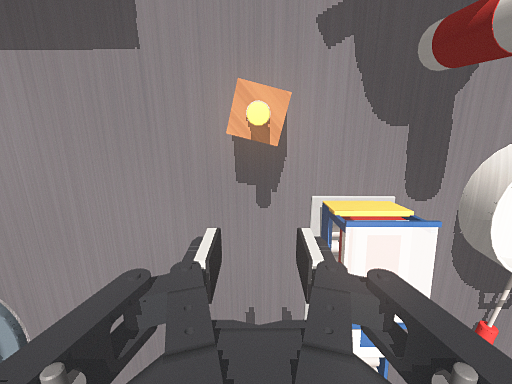

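```bash
python3 -c "
from h import *
import pickle;c=pickle.load(open('pics/w16.pkl','rb'))
p=cv2.imread('pics/w16.png')
hsv=cv2.cvtColor(p,cv2.COLOR_BGR2HSV);k=cv2.inRange(hsv,(22,100,90),(35,255,255));k[150:]=0;k[:,320:]=0
cn=max(cv2.findContours(k,0,cv2.CHAIN_APPROX_NONE)[0],key=cv2.contourArea);b=cv2.boundingRect(cn);m=cv2.minEnclosingCircle(cn);print(b,m)
print(ray(c,m[0],.106),ray(c,m[0],.102))"
```

```text
(247, 106, 23, 19) ((257.84783935546875, 113.3043441772461), 11.473427772521973)
[0.46893574 0.33573663 0.106     ] [0.46893978 0.33568254 0.102     ]
```

```bash
python3 -c "
from h import *
t=cam('top');p=cv2.imread('pics/top0.png');hsv=cv2.cvtColor(p,cv2.COLOR_BGR2HSV);k=cv2.inRange(hsv,(20,100,100),(35,255,255));ys,xs=np.nonzero(k[205:218,128:150]);print(xs.min()+128,xs.max()+128,ys.min()+205,ys.max()+205)
print(ray(t,(138,212),.106),ray(t,(138,212),.09))"
python3 -m inch '[[0,[0.4,0,0],[0,0,0]],[0,[0.68,0,0.3],[0,0,0]],[0,[0.68,0,0.6],[0,0,0]],[0,[0.68,0,0.6],[0,0,0]],[0,[0.68,0,0.6],[0,0,0]]]'
python3 -c "
from h import *
to([.469,.334,.078],0,0)
c=cam('wrist');p,d=snapshot('wrist');cv2.imwrite('pics/w17.png',p)"
```

```text
134 143 209 215
[0.46612622 0.33096582 0.106     ] [0.46667889 0.33562405 0.09      ]
t: 21.35
tcp_pos: [0.4681, 0.3342, 0.1415]
tool_rot: [0.708, 0.706, 0.0, 0.0]
force: [0.9, -0.5, 0.6]
finger_gap: 0.503
t 21.35 tcp [0.4681 0.3342 0.1415] shift [-0.002  0.009  0.635] turn [ 0.0001  0.0001 -0.0005] gap 0.503 F [ 0.9 -0.5  0.6] q [ 0.43  0.58  1.64 -0.    0.92  0.43]
```

View pics/w17.png

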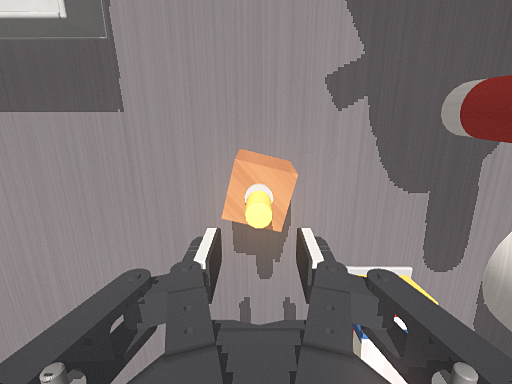

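```bash
python3 -c "
from h import *
c=cam('wrist');print(ray(c,(259,216),.106))"
python3 -m inch '[[0,[0,0,0.3],[0,0,0]],[0,[0,0,0.6],[0,0,0]],[0,[0,0,0.62],[0,0,0]],[0,[0,0,0.62],[0,0,0]],[1,[0,0,0.62],[0,0,0]],[1,[0,0,0.62],[0,0,0]],[1,[0,0,0.62],[0,0,0]],[1,[0,0,0.62],[0,0,0]],[1,[0,0,0.62],[0,0,0]]]' 40
python3 -c "
from h import *
to([.469,.334,.078],0,0)
c=cam('wrist');p,d=snapshot('wrist');cv2.imwrite('pics/w18.png',p)"
```

```text
[0.47010175 0.33527749 0.106     ]
t: 22.3
tcp_pos: [0.4693, 0.336, 0.0816]
tool_rot: [0.708, 0.707, 0.003, 0.001]
force: [-1.4, -0.5, 7.0]
finger_gap: 0.217
t 22.3 tcp [0.4693 0.336  0.0816] shift [-0.02  -0.003  0.036] turn [ 0.0009 -0.0003 -0.0002] gap 0.217 F [-1.4 -0.5  7. ] q [ 0.43  0.67  1.68 -0.    0.79  0.43]
```

View pics/w18.png

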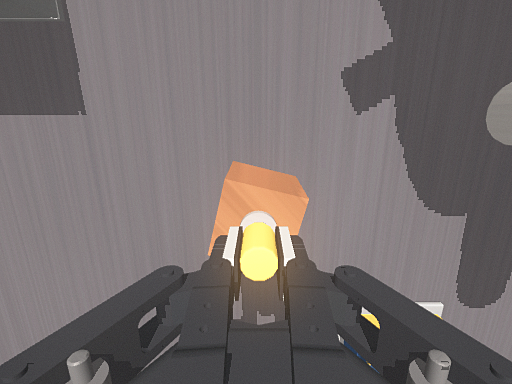

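```bash
python3 -m inch '[[1,[0,0,-0.2],[0,0,0]],[1,[0,0,-0.5],[0,0,0]],[1,[0,0,-0.9],[0,0,0]],[1,[0,0,-1],[0,0,0]]]'
python3 -m inch '[[1,[0,0,-0.3],[0,0,0]],[1,[-0.4,0.1,-0.35],[0,0,0]],[1,[-0.8,0.3,-0.35],[0,0,0]],[1,[-1,0.4,-0.35],[0,0,0]]]'
python3 -c "
from h import *
to([.6428,-.1223,.21],0,0)"
```

```text
t: 22.75
tcp_pos: [0.4701, 0.3367, 0.1841]
tool_rot: [0.708, 0.707, 0.005, 0.002]
force: [0.9, -0.0, -0.7]
finger_gap: 0.221
t: 23.15
tcp_pos: [0.5083, 0.233, 0.2149]
tool_rot: [0.708, 0.706, 0.001, 0.001]
force: [-0.1, 0.2, -0.9]
finger_gap: 0.219
t 23.15 tcp [0.5083 0.233  0.2149] shift [-3.55   1.354  0.054] turn [ 0.0005  0.0001 -0.0004] gap 0.219 F [-0.1  0.2 -0.9] q [ 0.23  0.46  1.62 -0.    1.06  0.23]
```

```bash
python3 -m inch '[[1,[-0.4,0.4,-0.2],[0,0,0]],[1,[-0.8,0.8,-0.2],[0,0,0]],[1,[-1,1,-0.2],[0,0,0]]]'
python3 -m inch '[[1,[-0.5,0.2,0],[0,0,0]],[1,[-1,0.35,0],[0,0,0]],[1,[-1,0.35,0],[0,0,0]]]'
python3 -m inch '[[1,[-0.4,0,0],[0,0,0]],[1,[-0.8,0,0],[0,0,0]],[1,[-0.8,0,0],[0,0,0]],[1,[-0.8,0,0],[0,0,0]]]'
python3 -c "
from h import *
to([.6428,-.1223,.215],0,0)
c=cam('wrist');p,d=snapshot('wrist');cv2.imwrite('pics/w19.png',p)"
```

```text
t: 23.45
tcp_pos: [0.6087, 0.1335, 0.2353]
tool_rot: [0.708, 0.706, 0.001, 0.001]
force: [-0.7, 0.8, -0.9]
finger_gap: 0.219
t: 23.75
tcp_pos: [0.6439, 0.0291, 0.234]
tool_rot: [0.71, 0.704, 0.0, 0.002]
force: [-0.2, -0.1, -1.3]
finger_gap: 0.221
t: 24.15
tcp_pos: [0.6413, -0.0451, 0.2341]
tool_rot: [0.708, 0.706, 0.001, -0.0]
force: [-0.4, 0.5, -0.8]
finger_gap: 0.215
t 24.15 tcp [ 0.6413 -0.0451  0.2341] shift [-0.772  0.018  0.19 ] turn [ 0.0001 -0.0003 -0.0006] gap 0.215 F [-0.4  0.5 -0.8] q [-0.24  0.55  1.38  0.    1.21 -0.24]
```

View pics/w19.png

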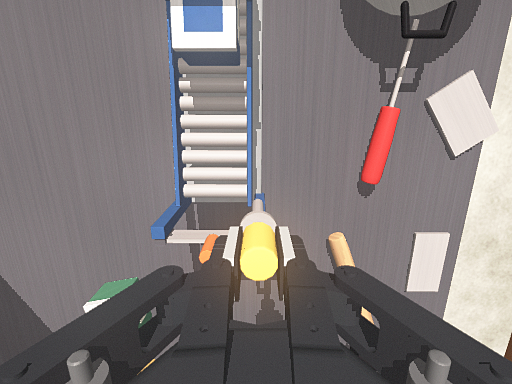

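```bash
python3 -m inch '[[1,[-0.4,0,0],[0,0,0]],[1,[-0.77,0.02,0],[0,0,0]],[1,[-0.77,0.02,0],[0,0,0]],[1,[-0.77,0.02,0],[0,0,0]],[1,[-0.77,0.02,0],[0,0,0]],[1,[-0.77,0.02,0],[0,0,0]]]'
python3 -c "
from h import *
to([.6428,-.1223,.215],0,0)
p,d=snapshot('wrist');cv2.imwrite('pics/w20.png',p)
p,d=snapshot('scene');cv2.imwrite('pics/s20f.png',p);cv2.imwrite('pics/s20.png',cv2.resize(p[150:280,160:340],None,fx=4.4,fy=4.4,interpolation=cv2.INTER_CUBIC))"
```

```text
t: 24.8
tcp_pos: [0.6437, -0.1199, 0.2346]
tool_rot: [0.707, 0.707, 0.001, 0.0]
force: [0.0, 0.2, -0.6]
finger_gap: 0.216
t 24.8 tcp [ 0.6437 -0.1199  0.2346] shift [-0.024 -0.009  0.196] turn [ 0.0003 -0.0002  0.0001] gap 0.216 F [ 0.   0.2 -0.6] q [-0.36  0.56  1.35  0.    1.23 -0.36]
```

View pics/w20.png

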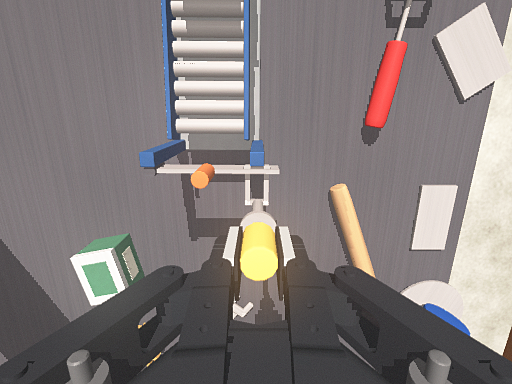

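View pics/s20.png

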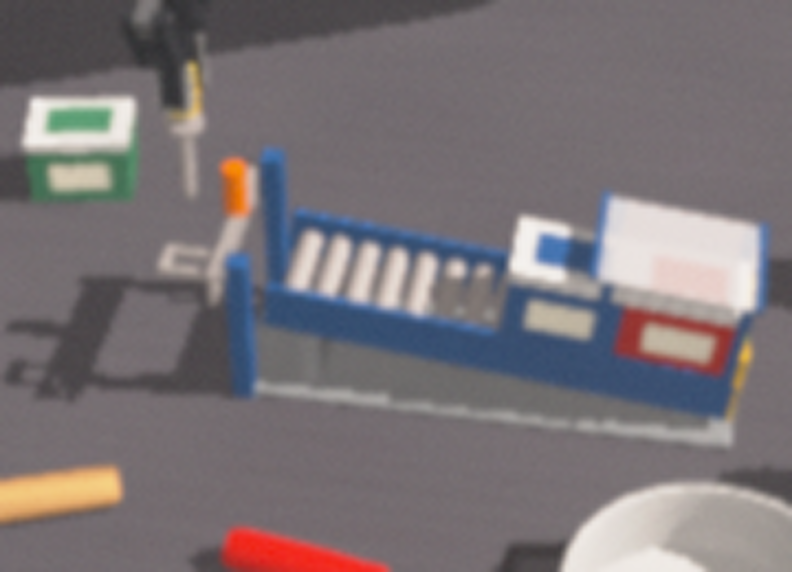

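```bash
python3 -m inch '[[1,[-0.02,-0.01,0.2],[0,0,0]],[1,[-0.02,-0.01,0.4],[0,0,0]],[1,[-0.02,-0.01,0.4],[0,0,0]],[1,[-0.02,-0.01,0.4],[0,0,0]]]'
python3 -c "
from h import *
to([.6428,-.1223,.1286],0,0)
p,d=snapshot('wrist');cv2.imwrite('pics/w21.png',cv2.resize(p[130:290,180:340],None,fx=3.7,fy=3.7,interpolation=cv2.INTER_CUBIC))
p,d=snapshot('scene');cv2.imwrite('pics/s21.png',cv2.resize(p[160:240,180:280],None,fx=7,fy=7,interpolation=cv2.INTER_CUBIC))"
```

```text
t: 25.3
tcp_pos: [0.6429, -0.1234, 0.1947]
tool_rot: [0.707, 0.707, 0.001, 0.0]
force: [-1.0, 1.1, -1.3]
finger_gap: 0.215
t 25.3 tcp [ 0.6429 -0.1234  0.1947] shift [ 0.01  -0.002  0.661] turn [ 0.0002 -0.0001 -0.0002] gap 0.215 F [-1.   1.1 -1.3] q [-0.36  0.61  1.39  0.    1.14 -0.36]
```

View pics/w21.png

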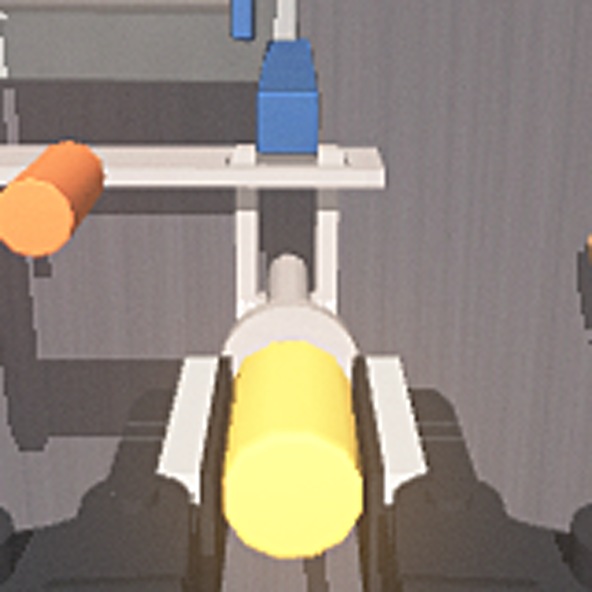

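View pics/s21.png

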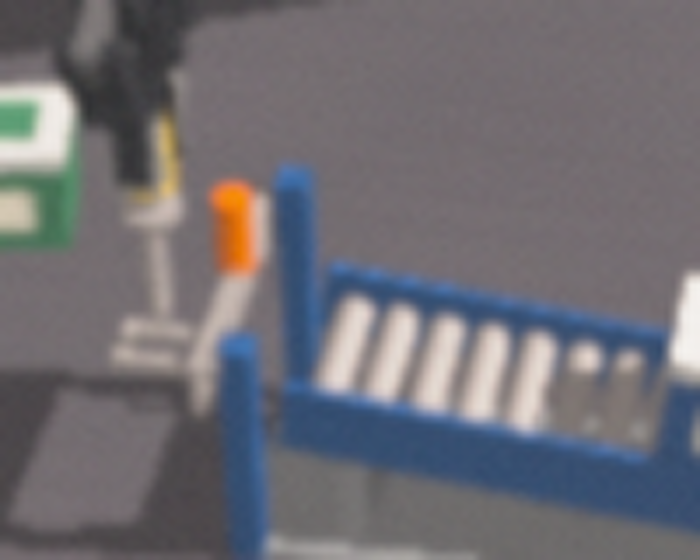

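```bash
python3 -m inch '[[1,[0.01,0,0.1],[0,0,0]],[1,[0.01,0,0.2],[0,0,0]],[1,[0.01,0,0.25],[0,0,0]],[1,[0.01,0,0.25],[0,0,0]]]'
python3 -c "
from h import *
to([.6428,-.1223,.1286],0,0)"
```

```text
t: 25.8
tcp_pos: [0.642, -0.1226, 0.1682]
tool_rot: [0.708, 0.707, 0.0, -0.001]
force: [-0.4, -1.0, -1.7]
finger_gap: 0.219
t 25.8 tcp [ 0.642  -0.1226  0.1682] shift [0.002 0.008 0.396] turn [-0.0001 -0.0002 -0.0003] gap 0.219 F [-0.4 -1.  -1.7] q [-0.36  0.64  1.41  0.    1.09 -0.36]
```

Tip is in freely (no force). Continue.

```bash
python3 -m inch '[[1,[0,0,0.1],[0,0,0]],[1,[0,0,0.2],[0,0,0]],[1,[0,0,0.3],[0,0,0]],[1,[0,0,0.35],[0,0,0]],[1,[0,0,0.37],[0,0,0]],[1,[0,0,0.37],[0,0,0]]]'
python3 -m inch '[[1,[0,0,0.02],[0,0,0]],[1,[0,0,0.03],[0,0,0]],[1,[0,0,0.03],[0,0,0]]]'
```

```text
t: 26.4
tcp_pos: [0.6429, -0.1228, 0.1322]
tool_rot: [0.708, 0.707, 0.001, 0.0]
force: [0.3, 0.2, -1.1]
finger_gap: 0.215
t: 26.7
tcp_pos: [0.6431, -0.1229, 0.1299]
tool_rot: [0.708, 0.706, 0.001, 0.001]
force: [-1.2, 0.7, -0.4]
finger_gap: 0.215
```

```bash
python3 -m inch '[[1,[0,0,0.02],[0,0,0]],[1,[0,0,0.02],[0,0,0]]]'
python3 -m inch '[[1,[0,0,0.02],[0,0,0]],[1,[0,0,0.02],[0,0,0]]]'
```

```text
t: 26.9
tcp_pos: [0.6434, -0.123, 0.1287]
tool_rot: [0.708, 0.707, 0.001, 0.001]
force: [-0.3, 0.1, 4.8]
finger_gap: 0.218
t: 27.1
tcp_pos: [0.6435, -0.123, 0.1286]
tool_rot: [0.708, 0.707, 0.001, 0.001]
force: [-4.3, 0.1, 11.7]
finger_gap: 0.216
```

Seated (TCP 0.1286 as predicted, contact force rises). Release, retreat up.

```bash
python3 -m inch '[[1,[0,0,-0.02],[0,0,0]],[0.4,[0,0,-0.02],[0,0,0]],[0.2,[0,0,-0.02],[0,0,0]],[0.2,[0,0,-0.02],[0,0,0]],[0.2,[0,0,-0.3],[0,0,0]],[0.2,[0,0,-0.7],[0,0,0]],[0.2,[0,0,-1],[0,0,0]]]'
python3 -m inch '[[0.2,[-0.5,0,0],[0,0,0]],[0.2,[-1,0,0],[0,0,0]],[0.2,[-1,0,0],[0,0,0]],[0.2,[-1,0,0],[0,0,0]]]'
python3 -c "
from h import *
to([.6428,-.1223,.1286],0,0)
c=cam('wrist')
p,d=snapshot('wrist');cv2.imwrite('pics/w22.png',p)
hsv=cv2.cvtColor(p,cv2.COLOR_BGR2HSV)
p,d=snapshot('top');cv2.imwrite('pics/t22r.png',p);cv2.imwrite('pics/t22.png',cv2.resize(p[130:250,150:350],None,fx=4,fy=4,interpolation=cv2.INTER_CUBIC))
p,d=snapshot('scene');cv2.imwrite('pics/s22.png',cv2.resize(p[150:280,160:340],None,fx=4.4,fy=4.4,interpolation=cv2.INTER_CUBIC))"
```

```text
t: 27.8
tcp_pos: [0.6432, -0.123, 0.227]
tool_rot: [0.708, 0.707, 0.001, 0.001]
force: [0.4, 0.8, 0.4]
finger_gap: 0.4
t: 28.2
tcp_pos: [0.6422, -0.2241, 0.2249]
tool_rot: [0.709, 0.706, 0.001, -0.0]
force: [0.2, 0.9, -0.4]
finger_gap: 0.399
t 28.2 tcp [ 0.6422 -0.2241  0.2249] shift [1.016e+00 1.000e-03 9.640e-01] turn [ 0.0002 -0.0003 -0.0007] gap 0.399 F [ 0.2  0.9 -0.4] q [-0.5   0.61  1.29  0.    1.24 -0.5 ]
```

View pics/w22.png

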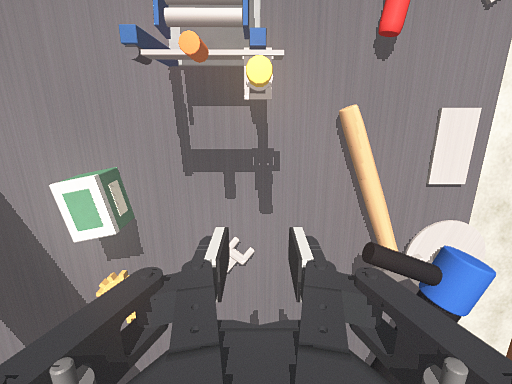

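View pics/t22.png

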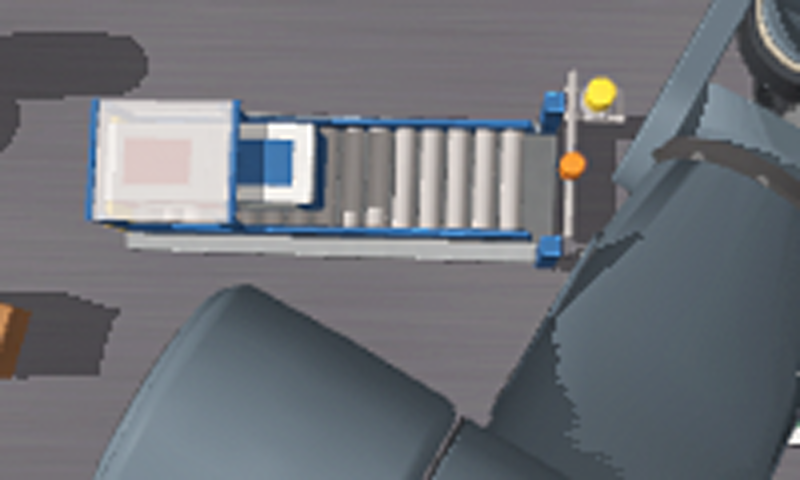

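View pics/s22.png

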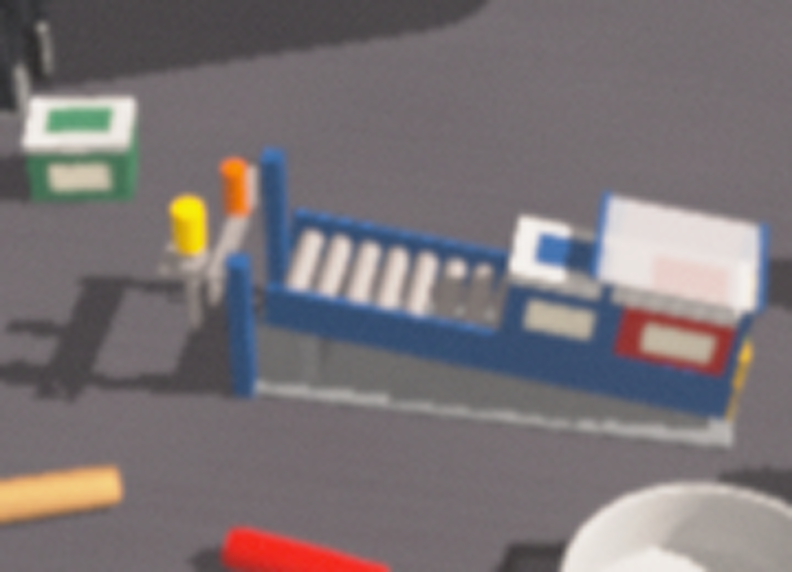

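```bash
python3 -c "
from h import *
t=cam('top')
print('red lid',ray(t,(150+156.5/4,130+161/4),.097),'blue end',ray(t,(150+315/4,130+165/4),.1105), 'pin',ray(t,(150+600/4,130+95/4),.153))
print('rack y ref from post: .0751 (top)')"
```

```text
red lid [0.59107143 0.19093974 0.097     ] blue end [0.58911897 0.07473933 0.1105    ] pin [ 0.63701568 -0.12478971  0.153     ]
rack y ref from post: .0751 (top)
```

```bash
python3 -c "
from station import *
print(sense()['t'],sign_off())"
```

```text
the job is handed in; nothing more can be done
28.35 None
```

The rack is loaded, shut and pinned, and I handed the job in at t = 28.35 s. `sign_off` reports no verdict, so success is judged only from my own checks.

I set both tins on the rollers tilted 7 degrees to match the slope and let each roll down. I then swung the hasp shut by its knob and lowered the pin into the staple loop until the collar touched, with contact force rising to about 12 N. After that I released it and backed away.

| Check | My estimate | Allowed |
|---|---|---|
| Red tin, rack y | about 0.112 m | 0.1066 to 0.122 m |
| Blue tin, rack y | about 0.034 to 0.037 m | 0.0271 to 0.046 m |
| Hasp angle (measured after closing, before the pin) | about 0.005 rad | below 0.10 rad |
| Pin head height | about 0.137 m | 0.130 to 0.142 m |
| Pin head to loop middle | under about 3 mm | below 18 mm |

- **Camera disagreement:** the top and wrist cameras disagreed by 3 to 6 mm in x. Where I could check against the gripper's own position on the red tin and the pin, the wrist view matched, so I steered by it.
- **Tin spacing:** the tin positions come from the top view alone. It put the tins about 78.5 mm apart, where touching should be about 75.4 mm. I took that as measurement error, since the blue tin had come to rest and not moved again.
- **Things to leave alone:** I touched none of the green tin, wrench, gear or spray can, but I did not measure their final positions.

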